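# Turn over the grooved pull and fill the spring magazine

## Robot

A 6-joint arm with a two-finger parallel gripper is mounted at the origin on the work surface. World frame = base frame: x ahead of the robot, y to its left, z up, the work surface at z = 0. Lengths are in m, angles in rad, forces in N, time in s.
With the tool pointing down it reaches from about 0.35 to 0.775 m from the base axis. Payload 7.3 kg.
Tool frame: the origin (TCP) lies at the very end of the fingers, on their centre line; the grasp point (between the pads) lies 19 mm behind it (robot.hold_point_z is the distance from the TCP to the grasp point, in m); y points along the fingers, z is the direction in which the jaws open and shut, and the axes are right-handed (so a half turn about y gives the same grasp; the last joint's range is limited). The gripper opens to 92 mm and grips with 3 to 60 N. Pads are 19 mm wide; open, the fingers measure 130 mm over their backs; the gripper's body (75 mm by 190 mm) begins 47 mm behind the grasp point.
Start: joints at [-1.272, 0.342, 1.524, -0, 1.275, -0.146], TCP at [0.226, -0.474, 0.227] pointing down, gripper open.
Joint ranges: [-2.53, 2.53], [-0.77, 2.02], [0.04, 2.7], [-1, 4.14], [0.28, 2.66], [-3.11, 3.11]. Speed limits (rad/s): [2.57, 2.57, 3.14, 3.14, 3.14, 3.14].

## Interface

Orientations are given as [roll, pitch, yaw] about the fixed x, y, z axes, in that order (R = Rz(yaw) Ry(pitch) Rx(roll)).
In Python, from cell import robot gives the robot as it stands.
- The arm moves only by the shell command python3 -m crank 'ROWS' [OPENING] [FORCE]. ROWS is a JSON object of lists of equal length, an entry for each row: "xyz": the shift along the tool's x, y, z in cm, a list of three; "roll": the turn about the tool's y in degrees. A call has 1 to 20 rows; each row shifts and turns the commanded pose from where the row before left it, along the tool's axes as they then stand; what a row does not reach is not made up. A row lasts 1/10 s, in which the tool goes at most 50 mm and 8.59 degrees, less where a joint would pass 70% of its speed; a pose out of reach is approached as far as the arm can. A call is refused whole if a number of a shift passes 5 or a number of a turn 8.59, either way. A call with a gripper value outside its range is refused whole. OPENING is the gripper command: -1 is fully open, 1 is shut, values between are in proportion, set as the call begins (- or left out, the last holds). The fingers move at their own pace and stop on an object; FORCE is the grip in N (left out, the last holds). Time passes only in rows, so rows that do not move let the fingers close. It gives the time, the measured TCP pose, the force and the opening at its end, in the units of the state.
- robot.observe(): the state, without advancing time (a new reading comes with each control period).
- robot.read_camera(name): name is "side" or "top"; returns the picture (400x640x3 uint8, red, green, blue); there is no depth.
- robot.calibration(name): a dict with "intrinsics" (3x3 intrinsics, pixels), "pose" (4x4, takes a point from camera to world coordinates). Camera axes: x right, y down, z forward; pixel columns grow to the right and rows downward; lengths in m; the calibration is good to about 2 mm. A picture is of the moment at which its call begins. calibration takes no time and is no camera call.
- robot.hand_in(): hands the job in, once; it reports no verdict.
The state is a dict: "time": time; "qpos": joint angles; "qvel": joint speeds; "joint_efforts": joint torques, N m; "tool_pos": TCP position; "tool_rot": TCP orientation; "contact_force": force on the tool from outside, world axes, zero at the start; "torque": the same for the moment, N m; "opening": finger opening in m.
Only numpy, scipy, OpenCV 4.12 (cv2) and the standard library are available. Lean on these libraries where they do the work, as an engineer would, in place of code of your own. Each camera call takes 0.05 s, during which the arm holds its last target.

## Task

Get the pull-making bench ready for its next cycle. Seat the grooved drawer pull, groove up, in the open turn-over plate and let go, swing the plate all the way over so that the pull drops groove-down flat into the boring nest, and fold the plate back open, leaving the pull lying in the nest. Press every plain blank from the bench down into the spring magazine until each has snapped in under the two sprung dogs and lies flat there; do not tip over the glue bottle.

Things in the scene. Friction and masses are not known exactly. Their poses are not given: they have to be found in the camera images.
- blank1: a plain beech blank, 90 x 40 x 18 mm, about 55 g, lying flat on the bench at the start; origin at its centre, x along its length, z across its thickness. All blanks are alike and either way up will do; three to five of the five are there
- blank2: a plain beech blank, 90 x 40 x 18 mm, about 55 g, lying flat on the bench at the start; origin at its centre, x along its length, z across its thickness. All blanks are alike and either way up will do; three to five of the five are there
- blank3: a plain beech blank, 90 x 40 x 18 mm, about 55 g, lying flat on the bench at the start; origin at its centre, x along its length, z across its thickness. All blanks are alike and either way up will do; three to five of the five are there
- blank4: a plain beech blank, 90 x 40 x 18 mm, about 55 g, lying flat on the bench at the start; origin at its centre, x along its length, z across its thickness. All blanks are alike and either way up will do; three to five of the five are there
- blank5: a plain beech blank, 90 x 40 x 18 mm, about 55 g, lying flat on the bench at the start; origin at its centre, x along its length, z across its thickness. All blanks are alike and either way up will do; three to five of the five are there
- pull: the grooved drawer pull: beech, 90 x 40 x 18 mm, about 50 g, the size of a blank but with a finger groove 14 mm wide and 6 mm deep, its floor darker, along the whole length of one face; groove up on the bench at the start. Origin at its centre, x along its length, z out of the grooved face
- station: turn-over station, green base 180 x 165 x 12 mm fixed to the bench, left or right. Origin on the bench under the middle of the hinge line; x along the hinge line, away from the robot towards the boring head (135 mm off or more, up to 205 mm high), y to the side where the plate lies open, z up. Hinge axis 50 mm above the bench; nest on the -y side
- nest (a point): centre of the boring nest's floor, 40 mm on the -y side of the hinge line, 40 mm above the bench; axes as the station's. A 94 x 44 mm pocket, long side along the hinge line, corner walls 8 mm high; the middle 66 mm of each long side is open for fingers. A seated pull's centre is 9 mm above this floor
- plate_pocket (a point): centre of the pocket floor of the turn-over plate, 40 mm from the hinge line, 40 mm above the bench when open; x along the hinge line, z out of the pocket. 94 x 44 mm, 8 mm corner walls, middle 66 mm of the long sides open for fingers. Nothing clips the pull: it falls into the nest as the plate passes upright; right over, the two floors are 19.5 mm apart
- plate_bar (a point): middle of the plate's black handle bar: 12 mm thick, parallel to the hinge line and 112 mm from it, 90 mm clear between its two arms, 36 mm free between bar and plate. Its middle is 37 mm above the bench with the plate open, 62.5 mm right over; it can be pinched from above and turns in the fingers
- flip (a joint): angle of the turn-over plate in rad: 0 lying open (as at the start), pi/2 upright, pi right over on the nest. It swings freely (plate 0.26 kg) and falls to whichever side it leans
- magazine: spring magazine on a green base 150 x 90 x 10 mm fixed to the bench, on the side opposite the station. Four corner posts, ending in flared lips 170 mm above the bench, form a well 94 x 44 mm. Origin on the bench under the well, x along its length, z up. The middle 60 mm of both long sides is open all the way down: fingers holding a blank by its 40 mm sides can go down with it
- dog_level (a point): middle of the well at the height of the dogs' pins, 155 mm above the bench; axes as the magazine's. A blank laid flat in the mouth rests on the dogs, its centre 11 mm above this point. Push it (8 to 15 N) until its top is about 20 mm below this point: the dogs snap back, and on release the stack rises against them, the top blank's centre 11 mm below this point, each other 18 mm lower. Holds five
- follower (a joint): how far the sprung follower under the stack is pressed down, m: 0 empty, about 0.017 with one blank in, 0.018 more for each further one, stop at 0.114; its spring pushes up with 8 to 10 N
- dog_a (a joint): angle of the sprung dog (4 mm thick, pin 155 mm above the bench) at the +x end of the well, rad: 0 closed, level, reaching 7 mm over the blank's end; about 1.2 pressed down as a blank passes; a light spring closes it
- dog_b (a joint): the same for the dog at the -x end
- cork: cork sanding block, 90 x 50 x 28 mm, lying among the work pieces, not needed; origin under its centre, x along its length
- tape: dark tape measure, 66 x 54 mm and 34 mm high, lying flat among the work pieces, not needed; origin under its centre, x along its length
- glue: white glue bottle with an orange cap, 62 mm in diameter and 175 mm tall, standing beyond the work pieces; origin under its centre, z up
Mind the look-alikes: they are no part of the job. What is shaped like the blank4 but yellow is not meant. What is shaped like the glue but red is not meant.

How it is judged:
By the outcome, as a careful person would: the job done as asked, in the order asked, and still so for the second after the job is handed in, with the robot touching nothing.
Of blank1, blank2, blank3, blank4, blank5 only 3 to 5 are there at a start; the rules pass over those that are not, and their reading is None.
At some moment in a run one of blank1, blank2, blank3, blank4, blank5, pull may be knocked a few centimetres aside while the robot is not near it.
Once in a run the grip may slacken for a moment while it holds something.
It also fails if it takes over 210 s, if anything falls off the work surface, if the arm or the gripper's body presses on something with over 40 N, if the wrist force passes 120 N, or if a joint passes its speed limit or range.

## Working session

There is one attempt and no reset: what is moved stays moved. The work goes in short steps, Python scripts to look and compute and a shell command to move; the robot and the scene stay as the last step left them, time stands still between calls to the robot, and variables do not carry over. Pictures are saved under pics/ and viewed, and the job is handed in when it is done.

```bash
ls; mkdir -p pics; python3 - <<'E'
from cell import robot
import cv2
for n in("top","side"):
    im=robot.read_camera(n); cv2.imwrite(f"pics/{n}0.png",im[:,:,::-1]); c=robot.calibration(n); print(n,c["intrinsics"],c["pose"])
print(robot.observe(), robot.hold_point_z)
E
```

```text
pics
top [[433.7970926    0.         323.01702653]
 [  0.         433.7970926  199.35901109]
 [  0.           0.           1.        ]] [[-0.01258394 -0.99897064  0.04358094  0.54897739]
 [-0.99983984  0.01312563  0.01216568  0.02163506]
 [-0.01272519 -0.04342087 -0.99897582  1.43079099]
 [ 0.          0.          0.          1.        ]]
side [[413.32360254   0.         320.31901176]
 [  0.         413.32360254 204.55812777]
 [  0.           0.           1.        ]] [[-0.91946826 -0.2592204   0.29560599  0.35076268]
 [-0.3929888   0.58349377 -0.71070024  0.72807247]
 [ 0.01174375 -0.76963615 -0.63837471  0.73087302]
 [ 0.          0.          0.          1.        ]]
{'time': 0.1, 'qpos': array([-1.27200828e+00,  3.42645951e-01,  1.52490151e+00, -4.96059528e-06,
        1.27538522e+00, -1.46043336e-01]), 'qvel': array([ 0.00061571, -0.00181089, -0.00080896, -0.00024479,  0.00150821,
       -0.00145049]), 'joint_efforts': array([ 1.02245183e-03, -4.32006097e+01, -2.44694120e+01,  7.19212135e-02,
        5.26149804e-02, -6.17458477e-05]), 'tool_pos': array([ 0.22580462, -0.47357178,  0.22612511]), 'tool_rot': array([-1.57212278e+00,  1.90314059e-04, -2.69675995e+00]), 'contact_force': array([0.68055924, 0.85541815, 0.14260809]), 'torque': array([-0.02908789,  0.02118448,  0.00618417]), 'opening': 0.09180298099918006} 0.0188
```

View pics/top0.png

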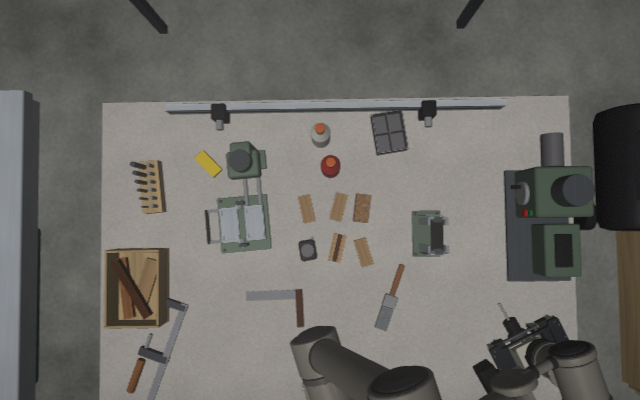

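View pics/side0.png

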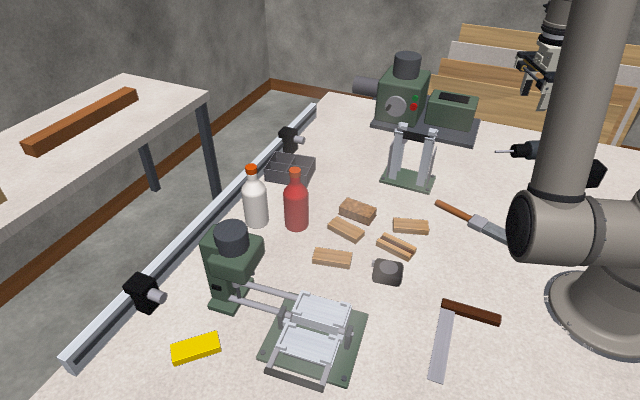

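```bash
cat > h.py <<'E'
import numpy as np, cv2, sys
from cell import robot
def ray(n,uv,z):
    c=robot.calibration(n);K=c["intrinsics"];P=c["pose"]
    d=P[:3,:3]@np.linalg.inv(K)@np.array([uv[0],uv[1],1.]);o=P[:3,3]
    return o+d*(z-o[2])/d[2]
def proj(n,p):
    c=robot.calibration(n);K=c["intrinsics"];P=c["pose"]
    q=K@(P[:3,:3].T@(np.asarray(p,float)-P[:3,3]));return q[:2]/q[2]
def crop(n,x0,y0,x1,y1,s,name):
    im=robot.read_camera(n)[:,:,::-1]
    c=cv2.resize(im[y0:y1,x0:x1],None,fx=s,fy=s,interpolation=cv2.INTER_CUBIC);cv2.imwrite("pics/"+name,c)
def R(o=None):
    o=o or robot.observe()
    from scipy.spatial.transform import Rotation as Q
    return Q.from_euler("xyz",o["tool_rot"]).as_matrix()
E
python3 - <<'E'
from h import *
im=robot.read_camera("top")[:,:,::-1]
def c(x0,y0,x1,y1,s,name): cv2.imwrite("pics/"+name,cv2.resize(im[y0:y1,x0:x1],None,fx=s,fy=s,interpolation=cv2.INTER_CUBIC))
c(290,180,390,280,6,"a.png"); c(195,140,295,265,4.8,"b.png"); c(400,195,460,270,8,"c.png")
print(R())
E
```

```text
[[-9.02692350e-01 -3.14259644e-04  4.30286443e-01]
 [-4.30286519e-01  1.08241078e-03 -9.02691719e-01]
 [-1.82067105e-04 -9.99999365e-01 -1.11230562e-03]]
```

View pics/a.png

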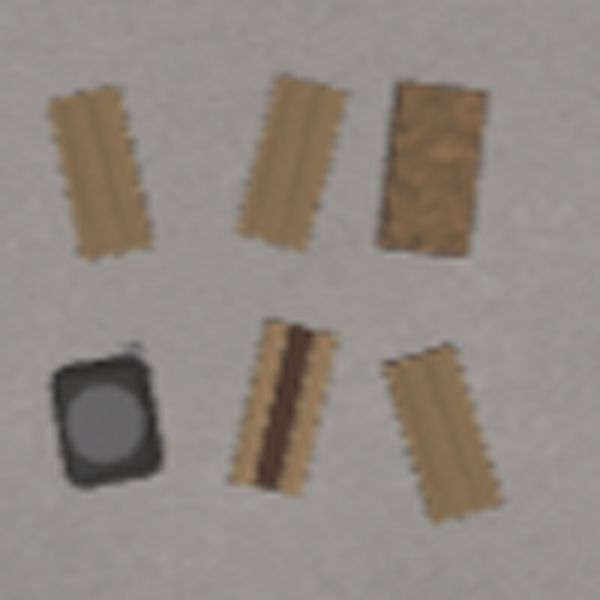

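View pics/b.png

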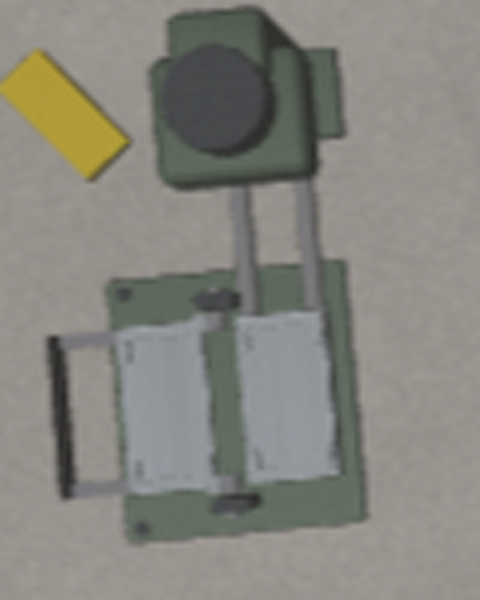

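View pics/c.png

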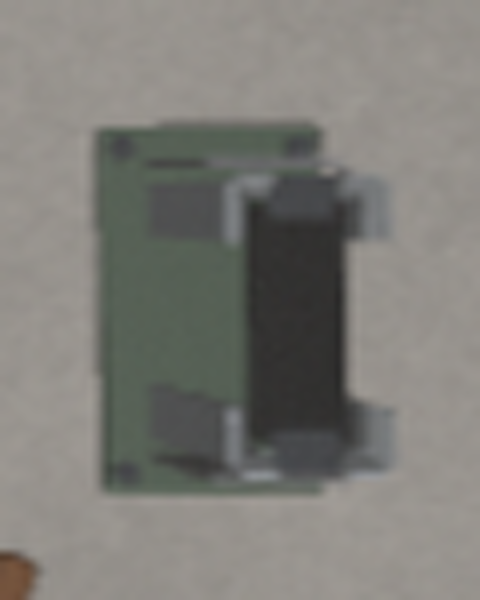

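```bash
python3 - <<'E'
from h import *
np.set_printoptions(precision=4,suppress=True)
def cp(p,x0,y0,s): return (x0+(p[0]+.5)/s-.5, y0+(p[1]+.5)/s-.5)
print("base",[ray("top",cp(p,195,140,4.8),.012)[:2] for p in [(108,282),(345,260),(367,518),(130,543)]])
print("knobs",[ray("top",cp(p,195,140,4.8),.05)[:2] for p in [(217,300),(235,502)]])
print("bar",[ray("top",cp(p,195,140,4.8),.037)[:2] for p in [(56,338),(67,497)]])
print("plateL",[ray("top",cp(p,195,140,4.8),.042)[:2] for p in [(120,328),(208,320),(216,487),(127,493)]])
print("nest",[ray("top",cp(p,195,140,4.8),.042)[:2] for p in [(236,317),(322,311),(338,474),(250,482)]])
print("magbase",[ray("top",cp(p,400,195,8),.01)[:2] for p in [(97,128),(322,125),(325,492),(103,492)]])
print("dogs",[ray("top",cp(p,400,195,8),.157)[:2] for p in [(303,197),(306,450)]])
print("lips",[ray("top",cp(p,400,195,8),.170)[:2] for p in [(388,180),(395,470)]])
im=robot.read_camera("top")[180:280,290:390]
hsv=cv2.cvtColor(im,cv2.COLOR_RGB2HSV)
m=(hsv[:,:,1]>75).astype(np.uint8)
m=cv2.morphologyEx(cv2.resize(m,None,fx=4,fy=4,interpolation=cv2.INTER_LINEAR),cv2.MORPH_CLOSE,np.ones((9,9)))
for c in cv2.findContours(m,cv2.RETR_EXTERNAL,cv2.CHAIN_APPROX_NONE)[0]:
    if cv2.contourArea(c)<1000: continue
    r=cv2.minAreaRect(c); b=cv2.boxPoints(r)
    W=np.array([ray("top",(290+(x+.5)/4-.5,180+(y+.5)/4-.5),.018)[:2] for x,y in b])
    e=[W[1]-W[0],W[2]-W[1]]; L=max(e,key=np.linalg.norm)
    print("px",290+r[0][0]/4,180+r[0][1]/4,"c",W.mean(0),"sz",[np.linalg.norm(k) for k in e],"ang",np.degrees(np.arctan2(L[1],L[0])))
E
```

```text
base [array([0.6187, 0.3867]), array([0.6317, 0.2242]), array([0.4558, 0.2104]), array([0.4408, 0.3721])]
knobs [array([0.6039, 0.3043]), array([0.4699, 0.2929])]
bar [array([0.5803, 0.4154]), array([0.4738, 0.4081])]
plateL [array([0.5864, 0.371 ]), array([0.5909, 0.312 ]), array([0.4795, 0.3071]), array([0.4763, 0.3666])]
nest [array([0.5927, 0.2932]), array([0.596 , 0.2356]), array([0.4872, 0.2256]), array([0.4826, 0.2844])]
magbase [array([ 0.5705, -0.2502]), array([ 0.5706, -0.3418]), array([ 0.4216, -0.3394]), array([ 0.4226, -0.2495])]
dogs [array([ 0.5421, -0.2967]), array([ 0.4501, -0.2955])]
lips [array([ 0.548 , -0.3242]), array([ 0.4435, -0.3241])]
px 363.64190673828125 252.22909545898438 c [ 0.4388 -0.0894] sz [np.float64(0.03894752198185009), np.float64(0.09018701161610418)] ang -163.55581133922612
px 337.1390380859375 247.89746856689453 c [ 0.4537 -0.0038] sz [np.float64(0.0895612422909001), np.float64(0.03926886050717795)] ang -13.801141760355979
px 306.72205924987793 208.68676567077637 c [0.5822 0.0935] sz [np.float64(0.03903060785933601), np.float64(0.08920218565937509)] ang -168.1312999705899
px 361.9664611816406 208.05183029174805 c [ 0.5819 -0.0863] sz [np.float64(0.09061961715622452), np.float64(0.049221917693719315)] ang -7.230790044044131
px 338.4926452636719 206.9044132232666 c [ 0.5867 -0.01  ] sz [np.float64(0.08951291888369971), np.float64(0.03892142683034515)] ang -14.801284648040332
```

```bash
cat >> h.py <<'E'
def to(x,y,z,yaw):
    """yaw: of tool x axis, deg; prints roll then shift in tool axes (cm) after roll"""
    o=robot.observe();r=R(o);cur=np.degrees(np.arctan2(r[1,0],r[0,0]))
    dy=(yaw-cur+90)%180-90
    a=np.radians(cur+dy);ca,sa=np.cos(a),np.sin(a)
    X=np.array([ca,sa,0]);Y=np.array([0,0,-1.]);Z=np.cross(X,Y)
    d=(np.array([x,y,z])-o["tool_pos"])*100
    print("t %.1f pos %s yaw %.2f | ROLL %.2f  SHIFT x %.2f y %.2f z %.2f"%(o["time"],np.round(o["tool_pos"],4),cur,-dy,d@X,d@Y,d@Z))
E
python3 - <<'E'
from h import *
to(.4537,-.0038,.227,-13.8)
print(ray("top",(320,133),.17),ray("top",(330,165),.17))
E
python3 -m crank '{"xyz":[[0,0,0],[0,0,0],[0,0,0],[0,0,0],[0,0,0]],"roll":[8,8,8,8,7.3]}' -0.3 30
```

```text
t 0.2 pos [ 0.2258 -0.4737  0.2263] yaw -154.52 | ROLL 39.28  SHIFT x -10.92 y -0.07 z -51.07
[0.79863806 0.04337787 0.17      ] [0.70408747 0.0153438  0.17      ]
time: 0.7
tool_pos: [0.2259, -0.4738, 0.2265]
tool_rot: [-1.571, -0.0, 2.895]
contact_force: [-0.1, 0.4, 0.2]
opening: 0.0606
```

```bash
python3 -m crank '{"xyz":[[-1,0,-4.7],[-1,0,-4.7],[-1,0,-4.7],[-1,0,-4.7],[-1,0,-4.7],[-1,0,-4.7],[-1,0,-4.7],[-1,0,-4.7],[-1,0,-4.7],[-1,0,-4.7],[-0.9,0,-4.1],[0,0,0],[0,0,0]],"roll":[0,0,0,0,0,0,0,0,0,0,0,0,0]}'; python3 - <<'E'
from h import *
to(.4537,-.0038,.003,-13.8)
crop("top",280,180,390,280,6,"d.png");crop("side",260,160,460,300,4,"e.png")
E
```

```text
time: 2.0
tool_pos: [0.4536, -0.003, 0.2264]
tool_rot: [-1.57, -0.001, 2.903]
contact_force: [0.2, -0.6, -0.6]
opening: 0.06
t 2.0 pos [ 0.4536 -0.003   0.2264] yaw 166.34 | ROLL 0.14  SHIFT x -0.02 y 22.34 z 0.07
```

View pics/d.png

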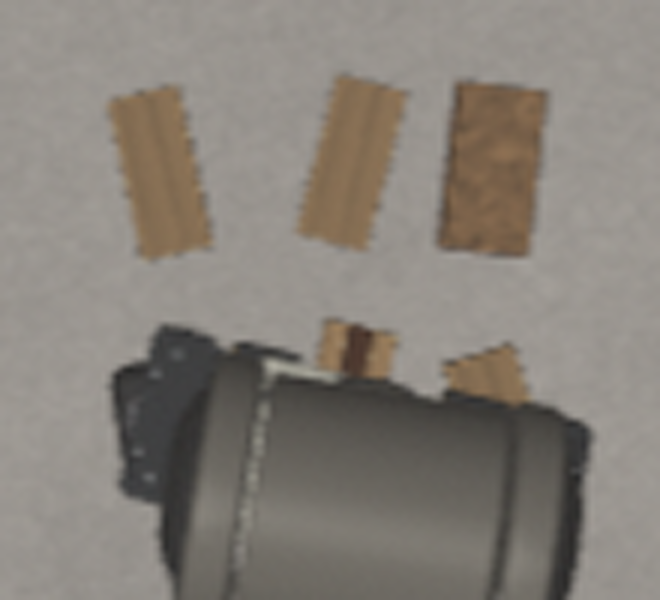

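View pics/e.png

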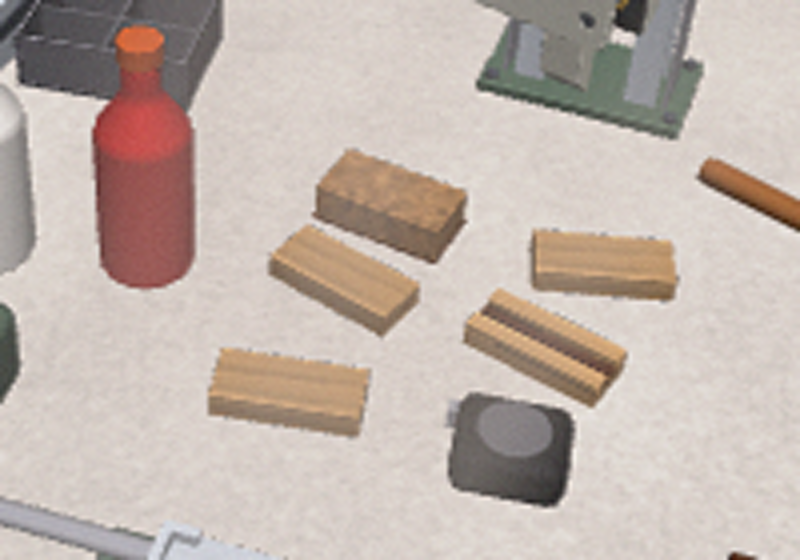

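The pull is the one with the dark groove, at top pixel (338,247). It hasn't moved, and there are three plain blanks plus the cork and tape. I'm descending to the pull.

```bash
python3 -m crank '{"xyz":[[0,4,0.07],[0,4,0],[0,4,0],[0,4,0],[0,3,0],[0,2,0],[0,1.3,0],[0,0,0],[0,0,0]],"roll":[0,0,0,0,0,0,0,0,0]}'; python3 -m crank '{"xyz":[[0,0,0],[0,0,0],[0,0,0],[0,0,0],[0,0,0],[0,0,0]],"roll":[0,0,0,0,0,0]}' 1 30;python3 - <<'E'
from h import *
crop("side",260,100,460,300,3.5,"f.png")
E
```

```text
time: 3.0
tool_pos: [0.4536, -0.0055, 0.0041]
tool_rot: [-1.571, 0.0, 2.899]
contact_force: [0.1, 0.5, 0.2]
opening: 0.0597
time: 3.6
tool_pos: [0.4541, -0.0046, 0.0044]
tool_rot: [-1.571, 0.001, 2.901]
contact_force: [-1.0, -0.9, 7.0]
opening: 0.0396
```

View pics/f.png

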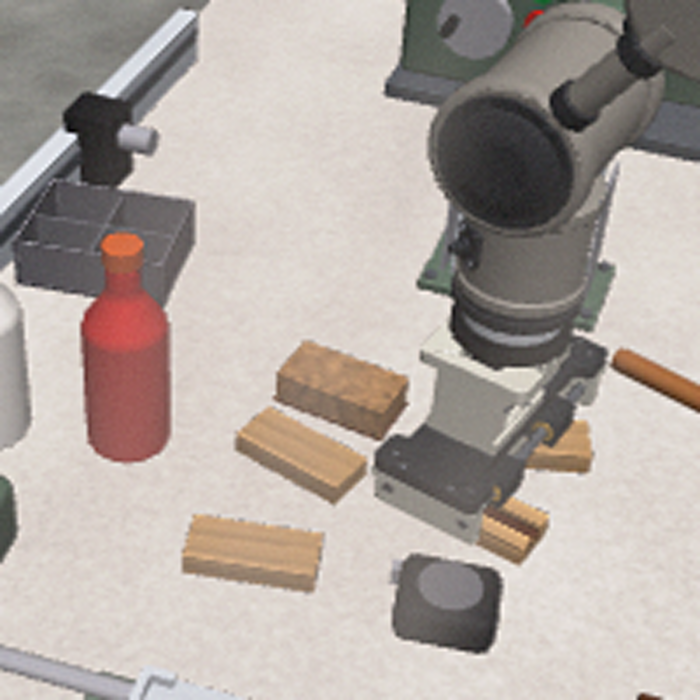

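```bash
python3 -m crank '{"xyz":[[0,-1.5,0],[0,-4,0],[0,-4.5,0],[0,-4.5,0],[0,-4,0],[0,-1.5,0],[0,0,0]],"roll":[0,0,0,0,0,0,0]}'; python3 - <<'E'
from h import *
to(.5335,.3383,.13,4.7)
crop("side",160,60,460,380,2,"g.png")
E
```

```text
time: 4.35
tool_pos: [0.4548, -0.0045, 0.2061]
tool_rot: [-1.571, 0.006, 2.901]
contact_force: [-0.3, -0.3, -1.1]
opening: 0.04
t 4.3 pos [ 0.4548 -0.0045  0.2061] yaw 166.20 | ROLL -18.50  SHIFT x -10.65 y 7.61 z -33.52
```

View pics/g.png

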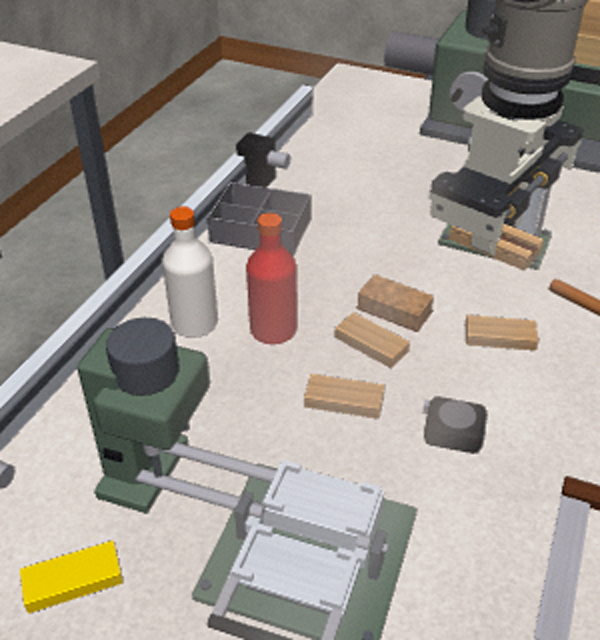

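```bash
python3 -m crank '{"xyz":[[0,0,0],[0,0,0],[0,0,0],[-1.3,0,-4],[-1.3,0,-4.1],[-1.3,0,-4.1],[-1.3,0.5,-4.1],[-1.3,1,-4.1],[-1.3,1,-4.1],[-1.3,1.5,-4.1],[-1.3,1.6,-4.1],[-0.25,2,-0.8],[0,0,0],[0,0,0],[0,0,0]],"roll":[-6.5,-6,-6,0,0,0,0,0,0,0,0,0,0,0,0]}'; python3 - <<'E'
from h import *
to(.5335,.3383,.07,4.7)
crop("side",180,200,400,390,3.5,"i.png");crop("top",180,150,310,270,5,"j.png")
E
```

```text
time: 5.9
tool_pos: [0.5326, 0.3372, 0.1281]
tool_rot: [-1.571, 0.0, -3.061]
contact_force: [-0.5, 0.7, -1.2]
opening: 0.0394
t 5.9 pos [0.5326 0.3372 0.1281] yaw -175.38 | ROLL -0.08  SHIFT x -0.10 y 5.81 z -0.10
```

View pics/i.png

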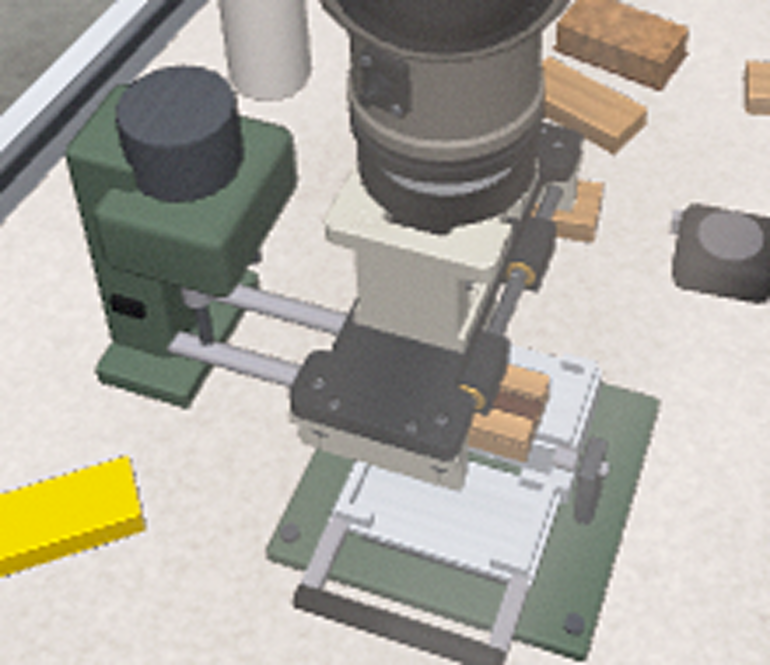

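View pics/j.png

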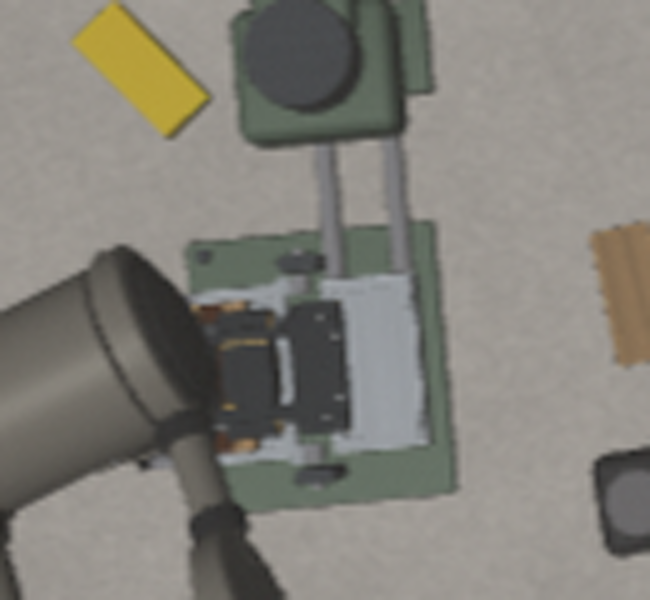

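```bash
python3 -m crank '{"xyz":[[-0.1,1.5,-0.1],[0,2,0],[0,2,0],[0,1.5,0],[0,0.4,0],[0,0.4,0],[0,0.3,0],[0,0.2,0],[0,0,0],[0,0,0]],"roll":[0,0,0,0,0,0,0,0,0,0]}';  python3 - <<'E'
from h import *
to(.5335,.3383,.044,4.7)
crop("side",220,240,360,390,5,"k.png")
E
```

```text
time: 7.0
tool_pos: [0.5335, 0.3393, 0.0451]
tool_rot: [-1.571, 0.001, -3.06]
contact_force: [-0.3, -0.1, 0.5]
opening: 0.0397
t 7.0 pos [0.5335 0.3393 0.0451] yaw -175.31 | ROLL -0.01  SHIFT x 0.01 y 0.11 z 0.10
```

View pics/k.png

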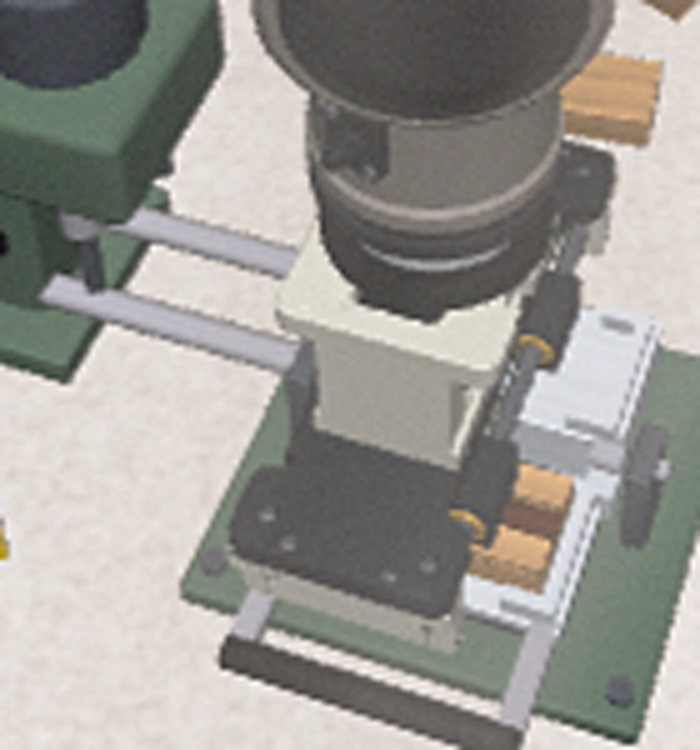

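```bash
python3 -m crank '{"xyz":[[0,0.1,0],[0,0,0],[0,0,0]],"roll":[0,0,0]}'; python3 -m crank '{"xyz":[[0,0,0],[0,0,0],[0,0,0],[0,0,0],[0,-1,0],[0,-2,0],[0,-3,0],[0,-4,0],[0,-4,0],[0,-3,0],[0,0,0]],"roll":[0,0,0,0,0,0,0,0,0,0,0]}' -0.17;  python3 - <<'E'
from h import *
to(.5276,.4102,.1,4.7)
crop("side",220,240,380,390,5,"l.png")
E
```

```text
time: 7.35
tool_pos: [0.5336, 0.3394, 0.0444]
tool_rot: [-1.571, 0.001, -3.06]
contact_force: [0.0, -0.7, 4.5]
opening: 0.0395
time: 8.45
tool_pos: [0.5354, 0.3403, 0.2201]
tool_rot: [-1.575, 0.01, -3.06]
contact_force: [0.7, -0.1, 1.2]
opening: 0.0536
t 8.4 pos [0.5354 0.3403 0.2201] yaw -175.31 | ROLL -0.01  SHIFT x 0.20 y 12.01 z -7.03
```

View pics/l.png

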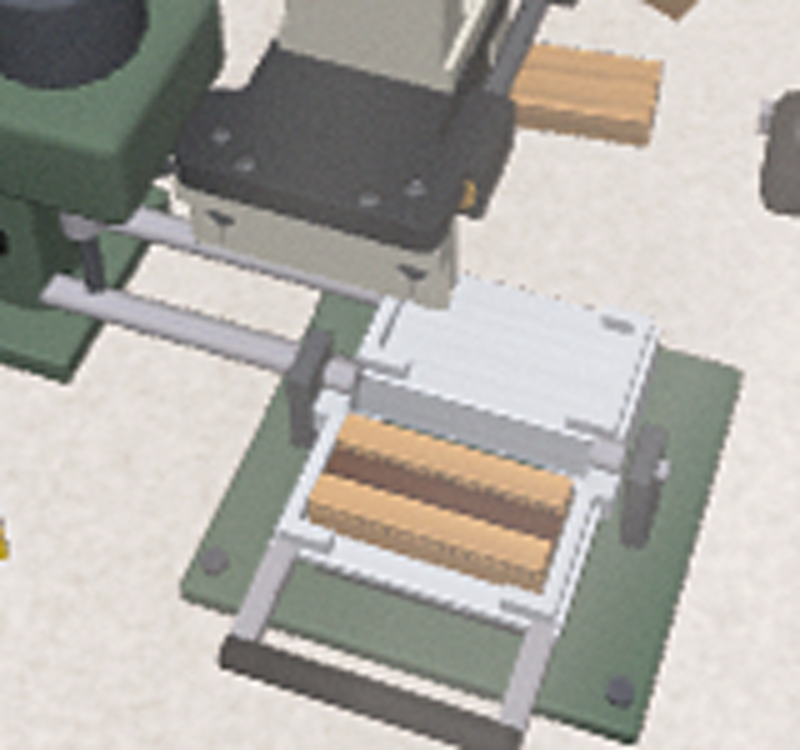

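```bash
python3 -m crank '{"xyz":[[0,0,-3.5],[0.2,0,-3.5],[0,4,0],[0,4,0],[0,4,0],[0,0,0],[0,0,0]],"roll":[0,0,0,0,0,0,0]}' 0.35;  python3 - <<'E'
from h import *
to(.5276,.4102,.018,4.7)
crop("side",200,220,380,390,4.5,"m.png")
E
```

```text
time: 9.2
tool_pos: [0.5253, 0.4086, 0.0932]
tool_rot: [-1.57, -0.002, -3.06]
contact_force: [0.5, 0.1, 0.1]
opening: 0.0301
t 9.2 pos [0.5253 0.4086 0.0932] yaw -175.32 | ROLL -0.02  SHIFT x -0.24 y 7.52 z -0.14
```

View pics/m.png

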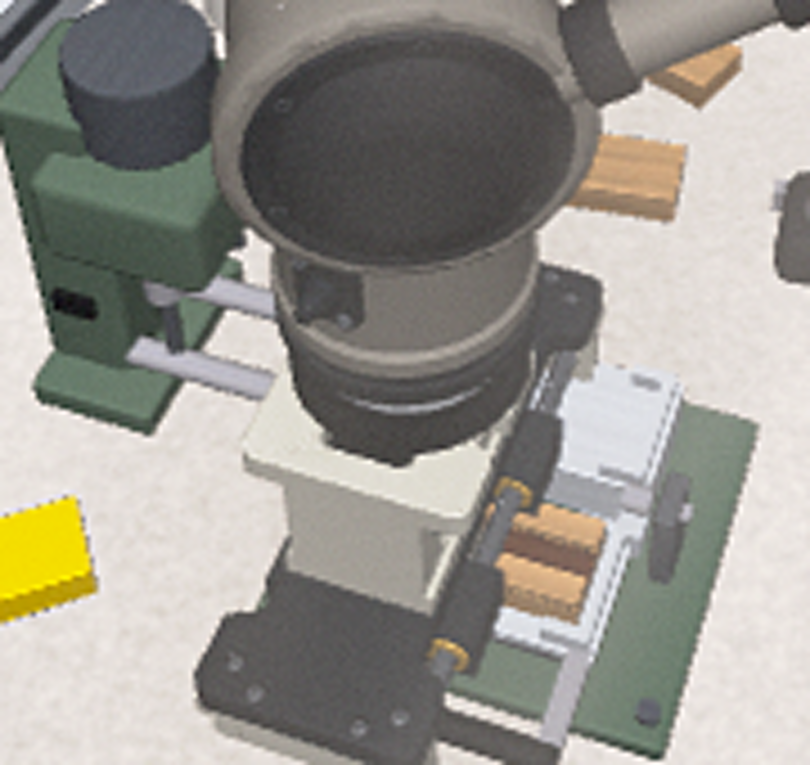

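```bash
python3 -m crank '{"xyz":[[-0.2,2,-0.14],[0,2,0],[0,2,0],[0,1,0],[0,0.5,0],[0,0,0],[0,0,0]],"roll":[0,0,0,0,0,0,0]}';  python3 -m crank '{"xyz":[[0,0,0],[0,0,0],[0,0,0],[0,0,0],[0,0,0]],"roll":[0,0,0,0,0]}' 1 15; python3 - <<'E'
from h import *
to(.5276,.4102,.018,4.7)
crop("side",200,220,380,390,4.5,"n.png")
import math
# arc of the bar, TCP relative, in steps
o=np.array([.5368,.2984]);a=math.radians(4.7);ex=np.array([math.cos(a),math.sin(a)]);ey=np.array([-math.sin(a),math.cos(a)])
p=None
for d in range(0,181,10):
    t=math.radians(d);y=112*math.cos(t)+13*math.sin(t);z=112*math.sin(t)-13*math.cos(t)
    if p: print(d,"dy-tool(down) %.2f dz-tool %.2f"%(-(z-p[1])/10,-(y-p[0])/10), "z tcp %.3f"%((50+z-19)/1000))
    p=(y,z)
E
```

```text
time: 9.95
tool_pos: [0.5283, 0.4108, 0.0201]
tool_rot: [-1.572, 0.002, -3.06]
contact_force: [-0.4, -0.3, 0.2]
opening: 0.0297
time: 10.45
tool_pos: [0.5277, 0.4123, 0.0194]
tool_rot: [-1.574, 0.002, -3.06]
contact_force: [-0.9, 7.3, 0.2]
opening: 0.0114
t 10.4 pos [0.5277 0.4123 0.0194] yaw -175.31 | ROLL -0.01  SHIFT x 0.03 y 0.14 z 0.21
10 dy-tool(down) -1.96 dz-tool -0.06 z tcp 0.038
20 dy-tool(down) -1.94 dz-tool 0.29 z tcp 0.057
30 dy-tool(down) -1.87 dz-tool 0.62 z tcp 0.076
40 dy-tool(down) -1.73 dz-tool 0.93 z tcp 0.093
50 dy-tool(down) -1.54 dz-tool 1.22 z tcp 0.108
60 dy-tool(down) -1.31 dz-tool 1.47 z tcp 0.121
70 dy-tool(down) -1.03 dz-tool 1.67 z tcp 0.132
80 dy-tool(down) -0.72 dz-tool 1.83 z tcp 0.139
90 dy-tool(down) -0.40 dz-tool 1.93 z tcp 0.143
100 dy-tool(down) -0.06 dz-tool 1.96 z tcp 0.144
110 dy-tool(down) 0.29 dz-tool 1.94 z tcp 0.141
120 dy-tool(down) 0.62 dz-tool 1.87 z tcp 0.134
130 dy-tool(down) 0.93 dz-tool 1.73 z tcp 0.125
140 dy-tool(down) 1.22 dz-tool 1.54 z tcp 0.113
150 dy-tool(down) 1.47 dz-tool 1.31 z tcp 0.098
160 dy-tool(down) 1.67 dz-tool 1.03 z tcp 0.082
170 dy-tool(down) 1.83 dz-tool 0.72 z tcp 0.063
180 dy-tool(down) 1.93 dz-tool 0.40 z tcp 0.044
```

View pics/n.png

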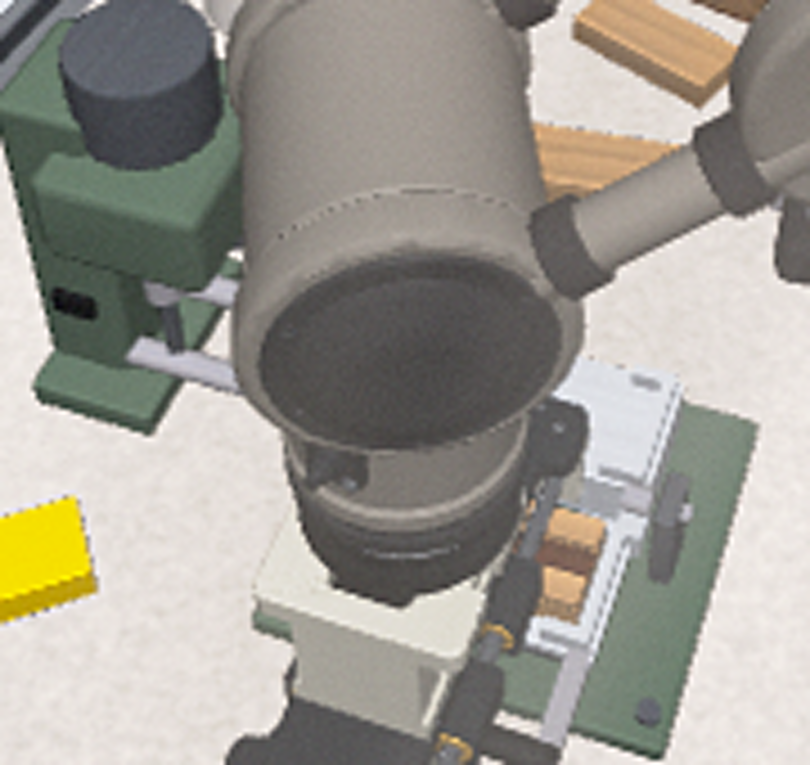

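```bash
python3 -m crank '{"xyz":[[0,-0.98,-0.18],[0,-0.98,-0.03],[0,-0.97,0.14],[0,-0.97,0.15],[0,-0.94,0.3],[0,-0.93,0.32],[0,-0.87,0.46],[0,-0.86,0.47],[0,-0.77,0.6],[0,-0.77,0.62],[0,-0.66,0.73],[0,-0.65,0.74],[0,-0.52,0.83],[0,-0.51,0.84],[0,-0.36,0.91],[0,-0.36,0.92],[0,0,0],[0,0,0]],"roll":[0,0,0,0,0,0,0,0,0,0,0,0,0,0,0,0,0,0]}';  python3 - <<'E'
from h import *
to(.5368,.300,.143,4.7)
crop("side",180,180,380,390,3.5,"o.png")
E
```

```text
time: 12.3
tool_pos: [0.5343, 0.3332, 0.1432]
tool_rot: [-1.574, 0.004, -3.06]
contact_force: [-2.6, 3.7, 11.0]
opening: 0.0117
t 12.3 pos [0.5343 0.3332 0.1432] yaw -175.33 | ROLL -0.03  SHIFT x 0.02 y 0.02 z 3.33
```

View pics/o.png

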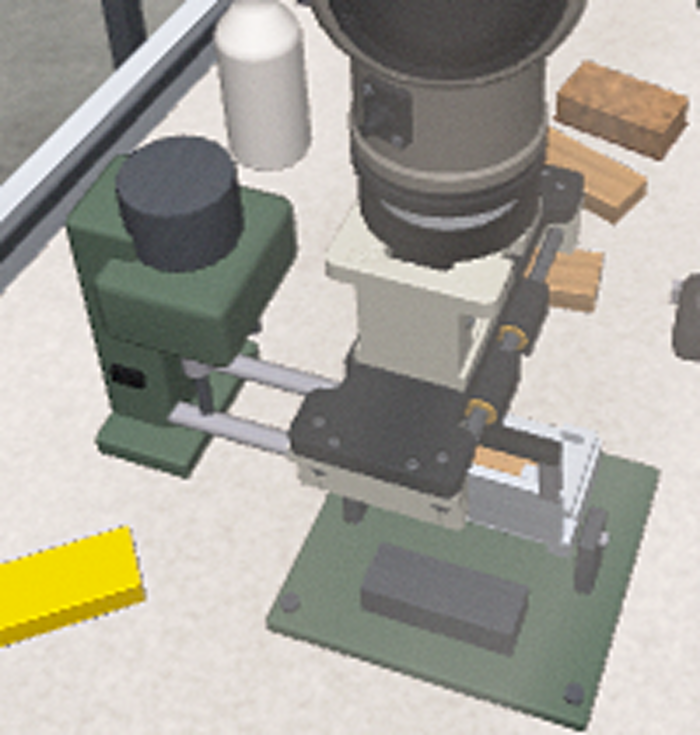

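```bash
python3 -m crank '{"xyz":[[0,-0.2,0.96],[0,-0.2,0.97],[0,-0.03,0.98],[0,-0.03,0.98],[0,0.14,0.97],[0,0.15,0.97],[0,0.3,0.94],[0,0.32,0.93],[0,0.46,0.87],[0,0.47,0.86],[0,0.6,0.77],[0,0.62,0.77],[0,0.73,0.66],[0,0.74,0.65],[0,0.83,0.52],[0,0.84,0.51],[0,0.91,0.36],[0,0.92,0.36],[0,0,0],[0,0,0]],"roll":[0,0,0,0,0,0,0,0,0,0,0,0,0,0,0,0,0,0,0,0]}';  python3 - <<'E'
from h import *
to(.546,.188,.0435,4.7)
crop("side",180,180,380,390,3.5,"p.png")
E
```

```text
time: 14.35
tool_pos: [0.5456, 0.1934, 0.0635]
tool_rot: [-1.572, 0.001, -3.06]
contact_force: [1.3, 4.5, -1.5]
opening: 0.0117
t 14.3 pos [0.5456 0.1934 0.0635] yaw -175.31 | ROLL -0.01  SHIFT x -0.00 y 2.00 z 0.54
```

View pics/p.png

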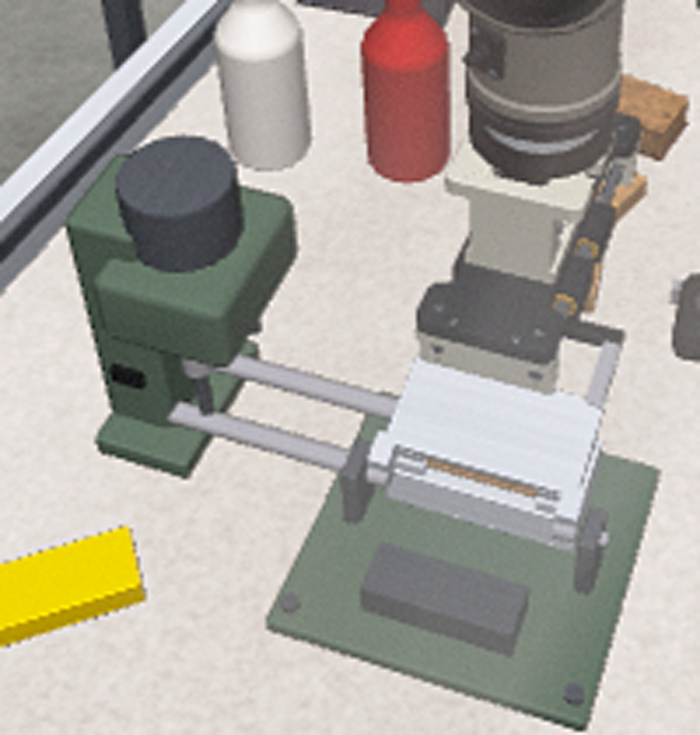

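```bash
python3 -m crank '{"xyz":[[0,0.48,0.15],[0,0.48,0.12],[0,0.5,0.1],[0,0.3,0.04],[0,0.15,0],[0,0,0],[0,0,0]],"roll":[0,0,0,0,0,0,0]}';  python3 - <<'E'
from h import *
to(.546,.188,.0435,4.7)
crop("side",220,220,380,390,4,"q.png")
E
```

```text
time: 15.1
tool_pos: [0.5459, 0.1891, 0.0445]
tool_rot: [-1.571, 0.001, -3.06]
contact_force: [1.2, 5.6, -1.5]
opening: 0.0113
t 15.1 pos [0.5459 0.1891 0.0445] yaw -175.31 | ROLL -0.01  SHIFT x -0.01 y 0.10 z 0.11
```

View pics/q.png

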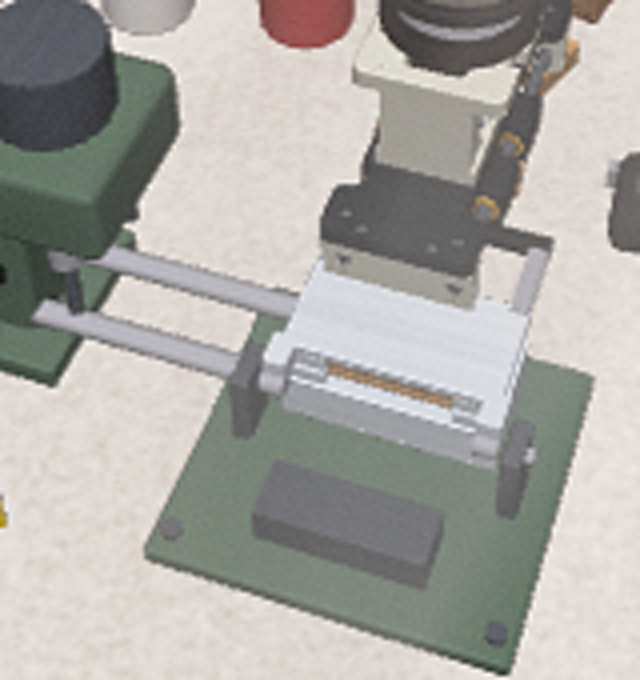

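```bash
python3 -m crank '{"xyz":[[0,0.15,0],[0,0.15,0],[0,0.1,0],[0,0,0],[0,0,0]],"roll":[0,0,0,0,0]}'
```

```text
time: 15.65
tool_pos: [0.5461, 0.1891, 0.0433]
tool_rot: [-1.571, 0.002, -3.059]
contact_force: [-6.0, 2.3, 18.8]
opening: 0.0112
```

```bash
python3 -m crank '{"xyz":[[0,-0.4,0],[0,-0.46,-0.06],[0,-0.48,-0.1],[0,-0.48,-0.12],[0,-0.48,-0.15],[0,-0.92,-0.36],[0,-0.91,-0.36],[0,-0.84,-0.51],[0,-0.83,-0.52],[0,-0.74,-0.65],[0,-0.73,-0.66],[0,-0.62,-0.77],[0,-0.6,-0.77],[0,-0.47,-0.86],[0,-0.46,-0.87],[0,-0.32,-0.93],[0,-0.3,-0.94],[0,-0.15,-0.97],[0,0,0],[0,0,0]],"roll":[0,0,0,0,0,0,0,0,0,0,0,0,0,0,0,0,0,0,0,0]}';  python3 - <<'E'
from h import *
to(.5368,.300,.143,4.7)
crop("side",180,180,380,390,3.5,"r.png")
E
```

```text
time: 17.65
tool_pos: [0.538, 0.2852, 0.1434]
tool_rot: [-1.571, 0.001, -3.059]
contact_force: [1.2, -0.9, 6.9]
opening: 0.0115
t 17.6 pos [0.538  0.2852 0.1434] yaw -175.27 | ROLL 0.03  SHIFT x -0.00 y 0.04 z -1.49
```

View pics/r.png

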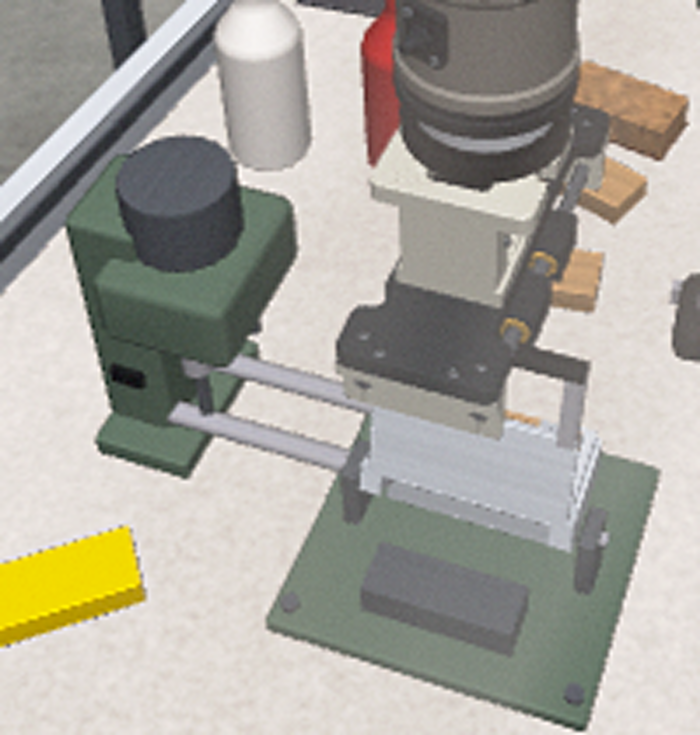

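```bash
python3 -m crank '{"xyz":[[0,-0.03,-0.98],[0,0.03,-0.98],[0,0.15,-0.97],[0,0.2,-0.97],[0,0.28,-0.94],[0,0.36,-0.92],[0,0.4,-0.91],[0,0.51,-0.84],[0,0.55,-0.83],[0,0.65,-0.74],[0,0.66,-0.73],[0,0.77,-0.62],[0,0.77,-0.6],[0,0.86,-0.47],[0,0.87,-0.46],[0,0.93,-0.32],[0,0.94,-0.3],[0,0.97,-0.15],[0,0.5,0],[0,0,0]],"roll":[0,0,0,0,0,0,0,0,0,0,0,0,0,0,0,0,0,0,0,0]}';  python3 - <<'E'
from h import *
to(.5276,.4115,.018,4.7)
crop("side",180,180,380,390,3.5,"s.png")
E
```

```text
time: 19.7
tool_pos: [0.5271, 0.4123, 0.038]
tool_rot: [-1.573, -0.0, -3.06]
contact_force: [1.1, 4.3, -0.6]
opening: 0.0116
t 19.7 pos [0.5271 0.4123 0.038 ] yaw -175.32 | ROLL -0.02  SHIFT x -0.04 y 2.00 z 0.08
```

View pics/s.png

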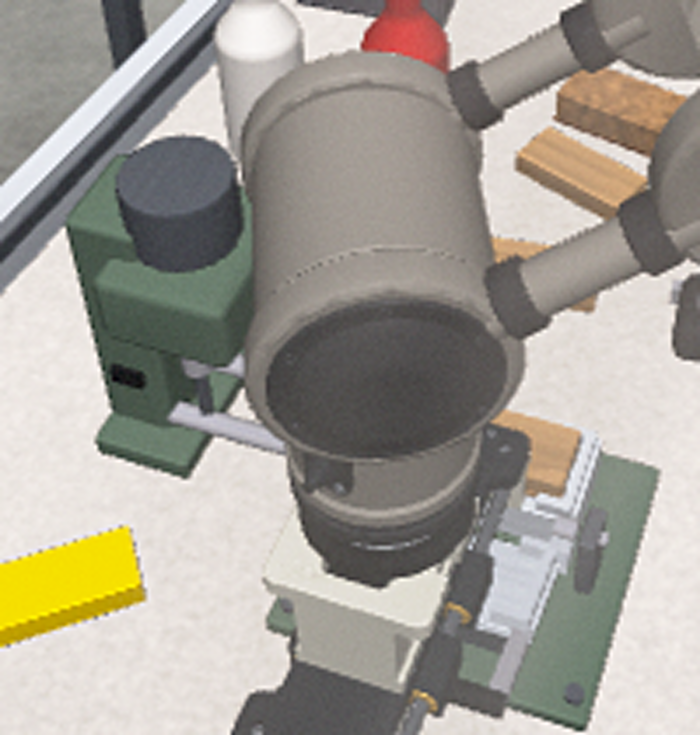

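Lowering the last 19 mm, releasing to a 30 mm opening, then rising.

```bash
python3 -m crank '{"xyz":[[0,0.7,0.05],[0,0.7,0],[0,0.5,0],[0,0,0],[0,0,0]],"roll":[0,0,0,0,0]}'; python3 -m crank '{"xyz":[[0,0,0],[0,0,0],[0,0,0],[0,-1,0],[0,-3,0],[0,-4,0],[0,-4,0],[0,-4,0],[0,-4,0],[0,0,0]],"roll":[0,0,0,0,0,0,0,0,0,0]}' 0.35; python3 - <<'E'
from h import *
to(.4388,-.0894,.227,16.4)
E
```

```text
time: 20.25
tool_pos: [0.5271, 0.4129, 0.0197]
tool_rot: [-1.574, 0.001, -3.06]
contact_force: [1.3, 9.7, -0.4]
opening: 0.0113
time: 21.25
tool_pos: [0.5297, 0.4118, 0.2283]
tool_rot: [-1.576, 0.012, -3.06]
contact_force: [0.4, 0.8, 0.0]
opening: 0.0298
t 21.2 pos [0.5297 0.4118 0.2283] yaw -175.33 | ROLL -11.73  SHIFT x 22.87 y 0.13 z 45.51
```

```bash
python3 -m crank '{"xyz":[[0,0,0],[0,0,0],[2,0,4],[2.1,0,4.2],[2.1,0,4.2],[2.1,0,4.2],[2.1,0,4.2],[2.1,0,4.2],[2.1,0,4.2],[2.1,0,4.2],[2.1,0,4.2],[2.1,0,4.2],[2,0,3.7],[0,0,0],[0,0,0]],"roll":[-6,-5.7,0,0,0,0,0,0,0,0,0,0,0,0,0]}' -0.3; python3 - <<'E'
from h import *
to(.4388,-.0894,.003,16.4)
crop("side",180,180,460,390,2.8,"t.png");crop("top",195,140,395,290,4,"u.png")
E
```

```text
time: 22.75
tool_pos: [0.4357, -0.0911, 0.2202]
tool_rot: [-1.571, 0.0, -2.859]
contact_force: [0.9, 0.3, 0.4]
opening: 0.0596
t 22.8 pos [ 0.4357 -0.0911  0.2202] yaw -163.79 | ROLL -0.19  SHIFT x -0.35 y 21.72 z -0.07
```

View pics/t.png

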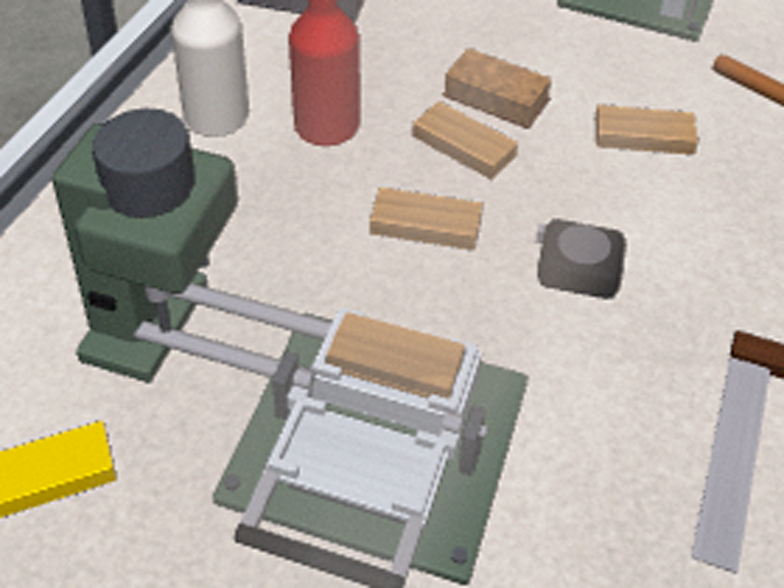

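View pics/u.png

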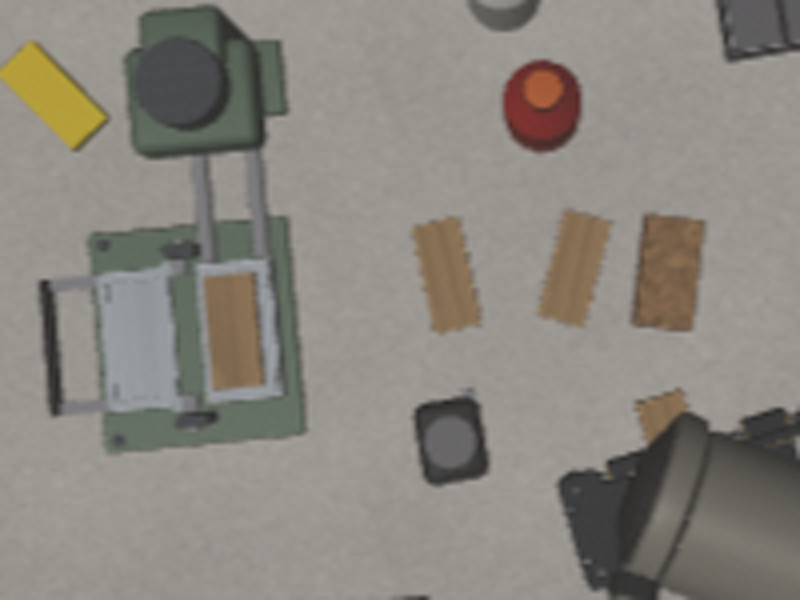

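The pull lies flat and groove-down in the nest at top-crop pixel (233,330), and the plate is open again. Next is blank A at (363,252).

```bash
python3 -m crank '{"xyz":[[-0.35,4,-0.07],[0,4,0],[0,4,0],[0,4,0],[0,3,0],[0,1.5,0],[0,1,0],[0,0.2,0],[0,0,0],[0,0,0]],"roll":[0,0,0,0,0,0,0,0,0,0]}'; python3 -m crank '{"xyz":[[0,0,0],[0,0,0],[0,0,0],[0,0,0],[0,0,0]],"roll":[0,0,0,0,0]}' 1 40;python3 -m crank '{"xyz":[[0,-1,0],[0,-4,0],[0,-4.5,0],[0,-4.5,0],[0,-4,0],[0,-4,0],[0,-2,0],[0,0,0],[0,0,0]],"roll":[0,0,0,0,0,0,0,0,0]}';  python3 - <<'E'
from h import *
to(.4963,-.2956,.2,-0.4)
crop("side",280,60,480,260,3.5,"v.png")
E
```

```text
time: 23.85
tool_pos: [0.44, -0.0888, 0.004]
tool_rot: [-1.57, 0.002, -2.855]
contact_force: [-0.9, -0.0, 0.8]
opening: 0.0595
time: 24.35
tool_pos: [0.4395, -0.089, 0.0035]
tool_rot: [-1.57, 0.0, -2.856]
contact_force: [-1.1, -0.4, 5.5]
opening: 0.0393
time: 25.25
tool_pos: [0.4388, -0.0886, 0.2427]
tool_rot: [-1.571, -0.0, -2.856]
contact_force: [0.4, 0.4, -1.8]
opening: 0.0396
t 25.2 pos [ 0.4388 -0.0886  0.2427] yaw -163.61 | ROLL 16.79  SHIFT x -5.90 y 4.27 z 20.65
```

View pics/v.png

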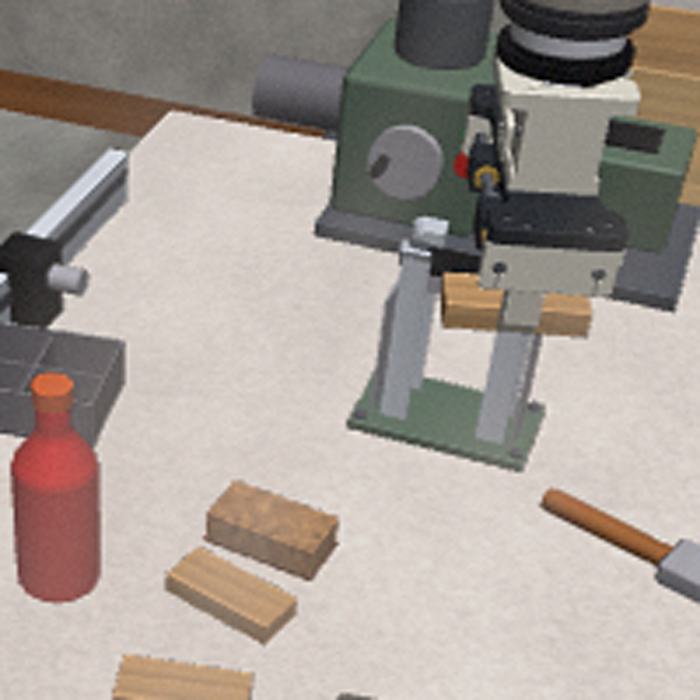

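```bash
python3 -m crank '{"xyz":[[0,0,0],[0,0,0],[-1,0,3.5],[-1.2,0,4.3],[-1.2,0,4.3],[-1.2,0,4.3],[-1.3,0,4.25],[0,1.5,0],[0,1.5,0],[0,1.2,0],[0,0,0],[0,0,0]],"roll":[8.5,8.3,0,0,0,0,0,0,0,0,0,0]}';  python3 - <<'E'
from h import *
to(.4963,-.2956,.2,-0.4)
crop("side",360,60,480,210,5,"w.png");crop("top",400,195,460,270,8,"x.png")
E
```

```text
time: 26.5
tool_pos: [0.4967, -0.2954, 0.2007]
tool_rot: [-1.571, -0.001, 3.135]
contact_force: [-0.3, -0.1, -0.6]
opening: 0.0398
t 26.5 pos [ 0.4967 -0.2954  0.2007] yaw 179.61 | ROLL 0.01  SHIFT x 0.04 y 0.07 z 0.02
```

View pics/w.png

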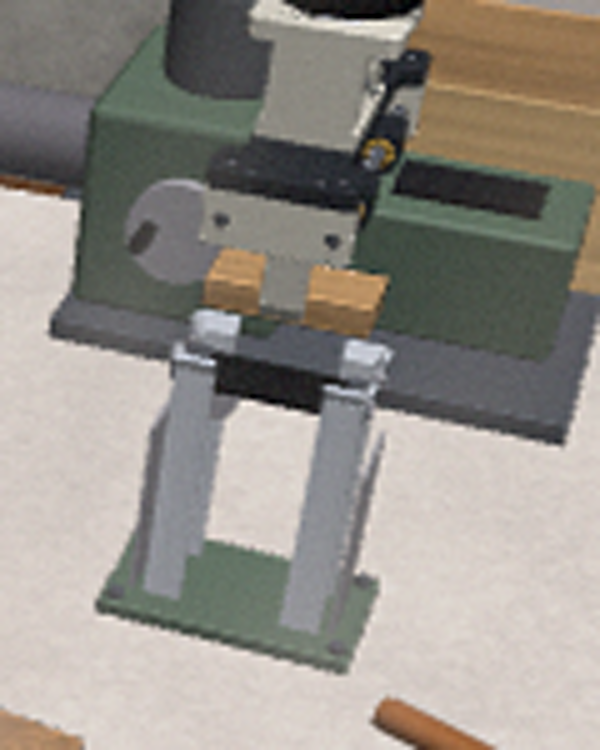

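View pics/x.png

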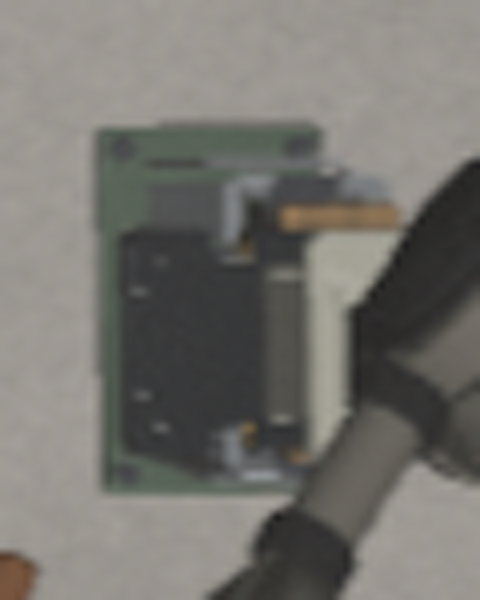

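```bash
python3 -m crank '{"xyz":[[0,1.2,0],[0,1,0],[0,0.4,0],[0,0.4,0],[0,0.4,0],[0,0.3,0],[0,0,0],[0,0,0]],"roll":[0,0,0,0,0,0,0,0]}';  python3 - <<'E'
from h import *
to(.4963,-.2956,.12,-0.4)
crop("side",360,60,480,210,5,"y.png")
E
```

```text
time: 27.4
tool_pos: [0.4969, -0.2959, 0.1643]
tool_rot: [-1.571, 0.0, 3.134]
contact_force: [-0.2, -0.5, -0.9]
opening: 0.0398
t 27.4 pos [ 0.4969 -0.2959  0.1643] yaw 179.59 | ROLL -0.01  SHIFT x 0.06 y 4.43 z -0.03
```

View pics/y.png

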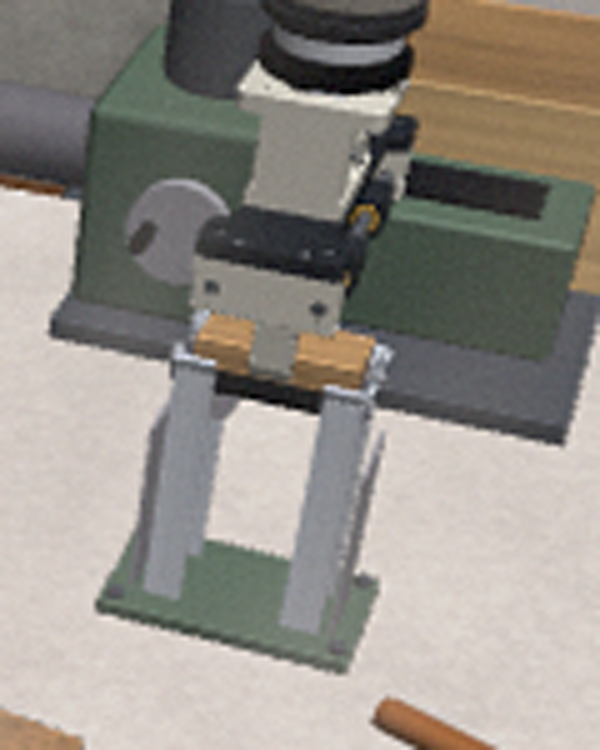

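```bash
python3 -m crank '{"xyz":[[0,0.4,0],[0,0.4,0],[0,0.4,0],[0,0.4,0],[0,0.4,0],[0,0,0]],"roll":[0,0,0,0,0,0]}';python3 -m crank '{"xyz":[[0,0.4,0],[0,0.4,0],[0,0.4,0],[0,0.4,0],[0,0.4,0],[0,0,0],[0,0,0]],"roll":[0,0,0,0,0,0,0]}';  python3 - <<'E'
from h import *
to(.4963,-.2956,.12,-0.4)
crop("side",360,60,480,210,5,"z.png")
E
```

```text
time: 28.05
tool_pos: [0.4971, -0.296, 0.1447]
tool_rot: [-1.57, 0.001, 3.134]
contact_force: [-0.4, 0.7, 5.5]
opening: 0.0396
time: 28.75
tool_pos: [0.4971, -0.296, 0.125]
tool_rot: [-1.57, 0.001, 3.134]
contact_force: [-1.6, 0.3, 6.8]
opening: 0.0398
t 28.8 pos [ 0.4971 -0.296   0.125 ] yaw 179.58 | ROLL -0.02  SHIFT x 0.08 y 0.50 z -0.04
```

View pics/z.png

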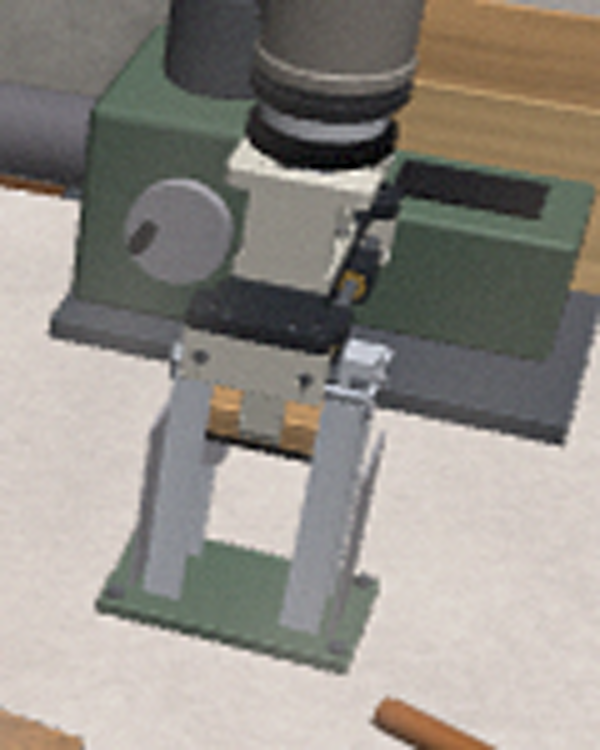

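```bash
python3 -m crank '{"xyz":[[0,0.3,0],[0,0.3,0],[0,0.15,0],[0,0,0],[0,0,0],[0,0,0]],"roll":[0,0,0,0,0,0]}';python3 -m crank '{"xyz":[[0,0,0],[0,0,0],[0,0,0],[0,0,0],[0,-1,0],[0,-3,0],[0,-4,0],[0,-4,0],[0,0,0],[0,0,0]],"roll":[0,0,0,0,0,0,0,0,0,0]}' -0.3;  python3 - <<'E'
from h import *
to(.5867,-.010,.2427,-14.8)
crop("side",360,60,480,210,5,"z1.png")
E
```

```text
time: 29.4
tool_pos: [0.4971, -0.296, 0.1176]
tool_rot: [-1.57, 0.001, 3.134]
contact_force: [-1.2, 0.9, 7.4]
opening: 0.0395
time: 30.4
tool_pos: [0.4971, -0.296, 0.2381]
tool_rot: [-1.569, 0.002, 3.134]
contact_force: [0.3, -0.0, -1.0]
opening: 0.0597
t 30.4 pos [ 0.4971 -0.296   0.2381] yaw 179.59 | ROLL 14.39  SHIFT x -1.36 y -0.46 z -29.94
```

View pics/z1.png

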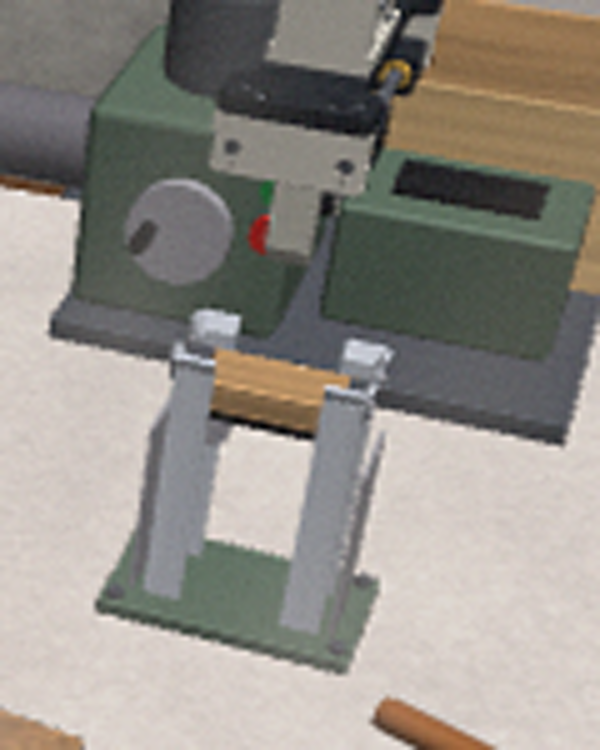

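```bash
python3 - <<'E'
from h import *
for z in (.153,.135,.170): 
    p=proj("side",(.4963,-.2756,z)); print(z,p,(p-[360,60])*5)
crop("top",280,180,470,280,4.2,"z2.png")
E
```

```text
0.153 [413.55617675 138.95020382] [267.78088374 394.75101909]
0.135 [412.53681083 144.65066599] [262.68405415 423.25332996]
0.17 [414.53821389 133.4584903 ] [272.69106945 367.29245152]
```

View pics/z2.png

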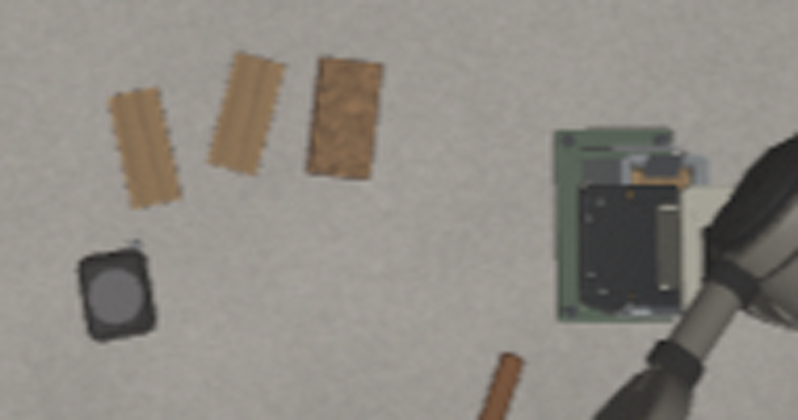

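```bash
cat >> h.py <<'E'
def blanks():
    im=robot.read_camera("top")[180:280,290:390]
    hsv=cv2.cvtColor(im,cv2.COLOR_RGB2HSV)
    m=(hsv[:,:,1]>75).astype(np.uint8)
    m=cv2.morphologyEx(cv2.resize(m,None,fx=4,fy=4,interpolation=cv2.INTER_LINEAR),cv2.MORPH_CLOSE,np.ones((9,9)))
    for c in cv2.findContours(m,cv2.RETR_EXTERNAL,cv2.CHAIN_APPROX_NONE)[0]:
        if cv2.contourArea(c)<1000: continue
        r=cv2.minAreaRect(c); b=cv2.boxPoints(r)
        W=np.array([ray("top",(290+(x+.5)/4-.5,180+(y+.5)/4-.5),.018)[:2] for x,y in b])
        e=[W[1]-W[0],W[2]-W[1]]; L=max(e,key=np.linalg.norm)
        print("px %.0f %.0f"%(290+r[0][0]/4,180+r[0][1]/4),"c",np.round(W.mean(0),4),"sz",[round(float(np.linalg.norm(k)),4) for k in e],"ang %.1f"%np.degrees(np.arctan2(L[1],L[0])))
E
python3 - <<'E'
from h import *
blanks()
E
```

```text
px 314 215 c [0.561 0.069] sz [0.0383, 0.089] ang -168.4
px 362 208 c [ 0.582  -0.0862] sz [0.0906, 0.0489] ang -7.2
px 338 207 c [ 0.5863 -0.0099] sz [0.0887, 0.0389] ang -14.8
```

```bash
python3 - <<'E'
from h import *
to(.561,.069,.2381,11.6)
E
python3 -m crank '{"xyz":[[0,0,0],[0,0,0],[0,0,0]],"roll":[-6,-6,0]}' -0.17
```

```text
t 30.6 pos [ 0.4962 -0.2953  0.2354] yaw 179.58 | ROLL -12.02  SHIFT x -13.67 y -0.27 z -34.39
time: 30.85
tool_pos: [0.4964, -0.2955, 0.2353]
tool_rot: [-1.573, -0.002, -2.938]
contact_force: [0.5, 0.9, -0.6]
opening: 0.0536
```

```bash
python3 -m crank '{"xyz":[[-1.3,0,-3.4],[-1.6,0,-4],[-1.6,0,-4],[-1.6,0,-4],[-1.6,0,-4],[-1.6,0,-4],[-1.6,0,-4],[-1.6,0,-4],[-1.2,0,-3],[0,0,0],[0,0,0]],"roll":[0,0,0,0,0,0,0,0,0,0,0]}';python3 - <<'E'
from h import *
to(.561,.069,.0035,11.6)
crop("side",240,160,440,300,4,"aa.png")
E
```

```text
time: 31.95
tool_pos: [0.5615, 0.0692, 0.2358]
tool_rot: [-1.571, -0.002, -2.94]
contact_force: [0.2, 0.2, -0.2]
opening: 0.0536
t 31.9 pos [0.5615 0.0692 0.2358] yaw -168.43 | ROLL -0.03  SHIFT x 0.06 y 23.23 z 0.01
```

View pics/aa.png

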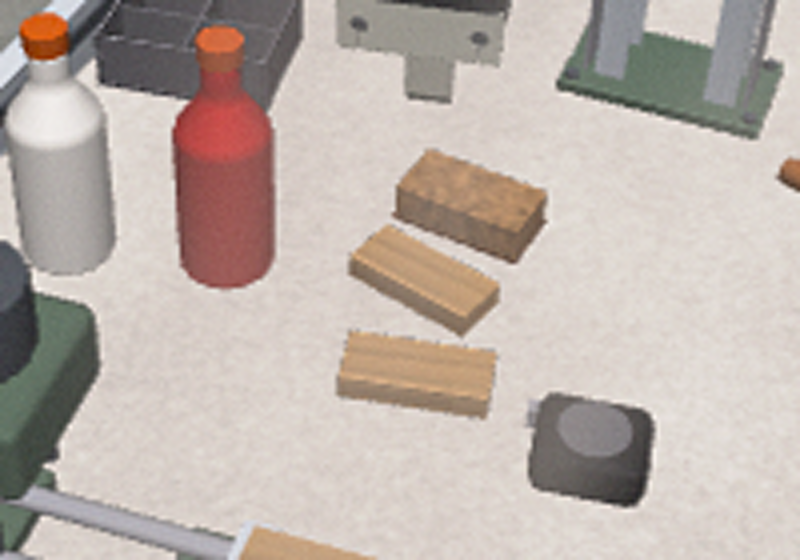

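```bash
python3 -m crank '{"xyz":[[0.05,4,0],[0,4,0],[0,4,0],[0,4,0],[0,4,0],[0,2,0],[0,1,0],[0,0.2,0],[0,0,0],[0,0,0]],"roll":[0,0,0,0,0,0,0,0,0,0]}'; python3 -m crank '{"xyz":[[0,0,0],[0,0,0],[0,0,0],[0,0,0],[0,0,0]],"roll":[0,0,0,0,0]}' 1 40;python3 -m crank '{"xyz":[[0,-1,0],[0,-4,0],[0,-4.5,0],[0,-4.5,0],[0,-4,0],[0,-4,0],[0,-2,0],[0,0,0],[0,0,0]],"roll":[0,0,0,0,0,0,0,0,0]}';  python3 - <<'E'
from h import *
to(.4963,-.2956,.2,-0.4)
crop("side",240,60,440,300,3,"ab.png")
E
```

```text
time: 33.0
tool_pos: [0.5625, 0.0683, 0.006]
tool_rot: [-1.57, 0.003, -2.94]
contact_force: [1.0, -0.3, 0.6]
opening: 0.0536
time: 33.5
tool_pos: [0.5618, 0.0687, 0.0054]
tool_rot: [-1.57, 0.001, -2.939]
contact_force: [-1.7, -0.6, 6.4]
opening: 0.0393
time: 34.4
tool_pos: [0.5609, 0.0687, 0.2441]
tool_rot: [-1.571, -0.001, -2.939]
contact_force: [-0.4, 0.4, -1.1]
opening: 0.0399
t 34.4 pos [0.5609 0.0687 0.2441] yaw -168.41 | ROLL 11.99  SHIFT x 6.21 y 4.41 z 36.47
```

View pics/ab.png

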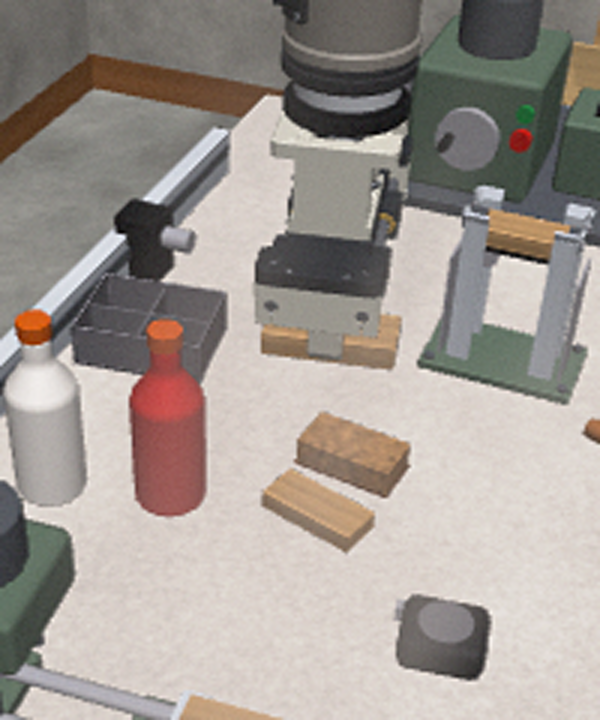

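```bash
python3 -m crank '{"xyz":[[0,0,0],[0,0,0],[0.5,0,3.4],[0.8,0,4.5],[0.7,0,4.5],[0.7,0,4.5],[0.7,0,4.5],[0.7,0,4.5],[0.7,0,4.5],[0.8,0,4.5],[0.6,0,1.6],[0,1.5,0],[0,1.5,0],[0,1.4,0],[0,0,0],[0,0,0]],"roll":[6,6,0,0,0,0,0,0,0,0,0,0,0,0,0,0]}';  python3 - <<'E'
from h import *
to(.4967,-.2956,.1645,-0.4)
crop("side",360,60,480,210,5,"ac.png")
E
```

```text
time: 36.05
tool_pos: [0.4966, -0.2952, 0.1999]
tool_rot: [-1.572, -0.002, 3.135]
contact_force: [0.1, 0.8, -0.5]
opening: 0.0394
t 36.0 pos [ 0.4966 -0.2952  0.1999] yaw 179.61 | ROLL 0.01  SHIFT x -0.01 y 3.54 z 0.04
```

View pics/ac.png

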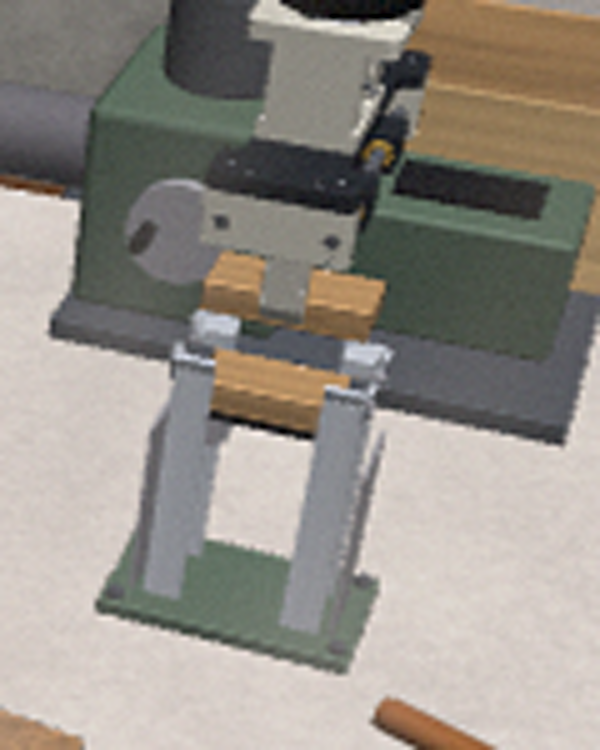

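```bash
python3 -m crank '{"xyz":[[0,1.2,0.04],[0,1,0],[0,0.4,0],[0,0.4,0],[0,0.4,0],[0,0.2,0],[0,0,0],[0,0,0]],"roll":[0,0,0,0,0,0,0,0]}'; python3 -m crank '{"xyz":[[0,0.4,0],[0,0.4,0],[0,0.4,0],[0,0.4,0],[0,0.4,0],[0,0,0]],"roll":[0,0,0,0,0,0]}';python3 -m crank '{"xyz":[[0,0.4,0],[0,0.4,0],[0,0.4,0],[0,0.4,0],[0,0.4,0],[0,0,0],[0,0,0]],"roll":[0,0,0,0,0,0,0]}';  python3 - <<'E'
from h import *
to(.4967,-.2956,.1195,-0.4)
crop("side",360,60,480,210,5,"ad.png")
E
```

```text
time: 36.9
tool_pos: [0.4969, -0.2964, 0.1648]
tool_rot: [-1.57, 0.0, 3.134]
contact_force: [0.6, -0.5, -0.6]
opening: 0.0395
time: 37.5
tool_pos: [0.4981, -0.2972, 0.1458]
tool_rot: [-1.568, 0.004, 3.134]
contact_force: [2.2, -1.1, 5.4]
opening: 0.0396
time: 38.2
tool_pos: [0.4981, -0.2972, 0.1261]
tool_rot: [-1.568, 0.004, 3.134]
contact_force: [1.9, -0.1, 7.2]
opening: 0.0397
t 38.2 pos [ 0.4981 -0.2972  0.1261] yaw 179.58 | ROLL -0.02  SHIFT x 0.14 y 0.66 z -0.16
```

View pics/ad.png

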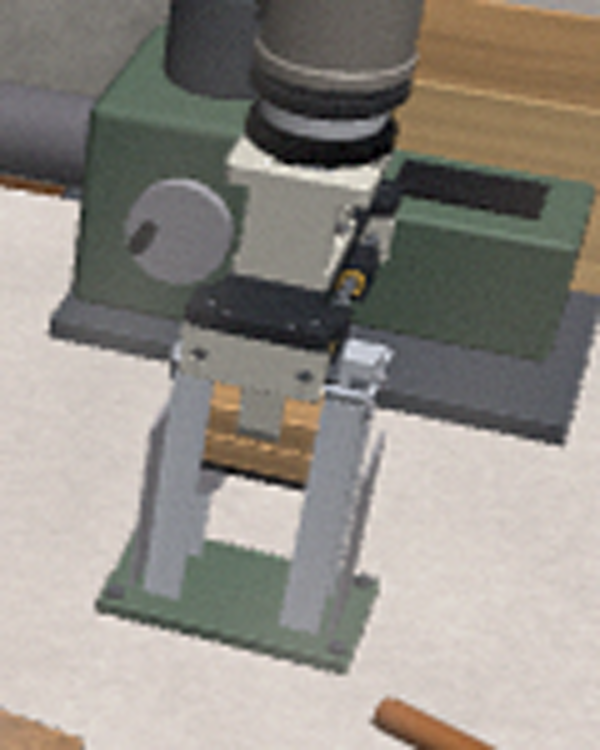

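```bash
python3 -m crank '{"xyz":[[0,0.3,0],[0,0.3,0],[0,0.15,0],[0,0,0],[0,0,0],[0,0,0]],"roll":[0,0,0,0,0,0]}';python3 -m crank '{"xyz":[[0,0,0],[0,0,0],[0,0,0],[0,0,0],[0,-1,0],[0,-3,0],[0,-4,0],[0,-4,0],[0,0,0],[0,0,0]],"roll":[0,0,0,0,0,0,0,0,0,0]}' -0.087;  python3 - <<'E'
from h import *
crop("side",360,60,480,210,5,"ae.png");blanks()
to(.5863,-.0099,.2427,-14.8)
E
```

```text
time: 38.85
tool_pos: [0.4981, -0.2972, 0.1187]
tool_rot: [-1.568, 0.004, 3.134]
contact_force: [0.9, -0.3, 6.8]
opening: 0.0395
time: 39.85
tool_pos: [0.497, -0.2965, 0.2384]
tool_rot: [-1.569, 0.002, 3.134]
contact_force: [0.7, -0.2, -0.6]
opening: 0.0496
px 362 208 c [ 0.582  -0.0862] sz [0.0906, 0.0489] ang -7.2
px 338 207 c [ 0.5863 -0.0099] sz [0.0887, 0.0389] ang -14.8
t 40.0 pos [ 0.4962 -0.2959  0.2362] yaw 179.58 | ROLL 14.38  SHIFT x -1.40 y -0.65 z -29.95
```

View pics/ae.png

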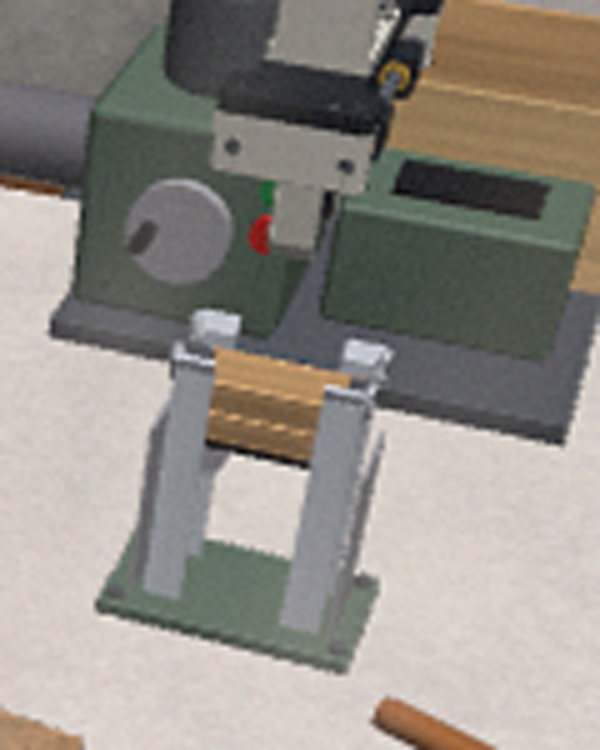

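```bash
python3 -m crank '{"xyz":[[0,0,0],[0,0,0],[-0.2,-0.3,-4],[-0.2,-0.3,-4.3],[-0.2,0,-4.3],[-0.2,0,-4.3],[-0.2,0,-4.3],[-0.2,0,-4.3],[-0.2,0,-4.45],[0,0,0],[0,0,0]],"roll":[7.2,7.2,0,0,0,0,0,0,0,0,0]}';  python3 - <<'E'
from h import *
to(.5863,-.0099,.0035,-14.8)
crop("side",240,100,440,300,3.5,"af.png")
E
```

```text
time: 41.05
tool_pos: [0.5863, -0.0095, 0.2415]
tool_rot: [-1.57, -0.003, 2.885]
contact_force: [-0.5, -0.0, 0.4]
opening: 0.0504
t 41.0 pos [ 0.5863 -0.0095  0.2415] yaw 165.32 | ROLL 0.12  SHIFT x -0.01 y 23.80 z 0.04
```

View pics/af.png

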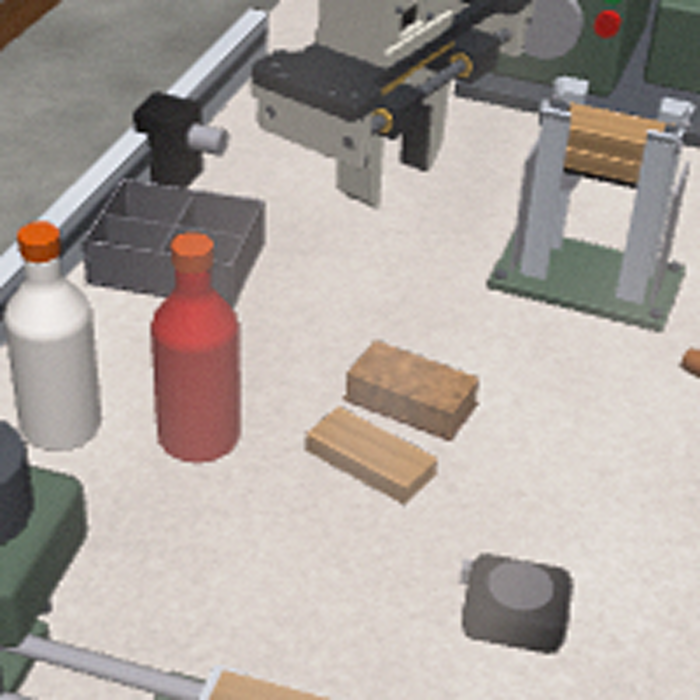

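```bash
python3 -m crank '{"xyz":[[0,4,0.04],[0,4,0],[0,4,0],[0,4,0],[0,4,0],[0,2,0],[0,1.2,0],[0,0.5,0],[0,0,0],[0,0,0]],"roll":[0,0,0,0,0,0,0,0,0,0]}'; python3 -m crank '{"xyz":[[0,0.1,0],[0,0,0],[0,0,0],[0,0,0],[0,0,0]],"roll":[0,0,0,0,0]}' 1 40;python3 -m crank '{"xyz":[[0,-1,0],[0,-4,0],[0,-4.5,0],[0,-4.5,0],[0,-4,0],[0,-4,0],[0,-2,0],[0,0,0],[0,0,0]],"roll":[0,0,0,0,0,0,0,0,0]}';  python3 - <<'E'
from h import *
to(.4967,-.2954,.2,-0.4)
crop("side",240,60,440,300,3,"ag.png")
E
```

```text
time: 42.1
tool_pos: [0.5876, -0.0112, 0.0074]
tool_rot: [-1.571, 0.002, 2.883]
contact_force: [0.4, 0.8, 0.1]
opening: 0.0498
time: 42.6
tool_pos: [0.5873, -0.0108, 0.006]
tool_rot: [-1.571, 0.002, 2.883]
contact_force: [-0.5, -0.5, 5.9]
opening: 0.0393
time: 43.5
tool_pos: [0.5863, -0.0106, 0.2446]
tool_rot: [-1.571, -0.001, 2.883]
contact_force: [0.2, -0.7, -1.1]
opening: 0.0396
t 43.5 pos [ 0.5863 -0.0106  0.2446] yaw 165.19 | ROLL -14.41  SHIFT x 8.76 y 4.46 z 28.54
```

View pics/ag.png

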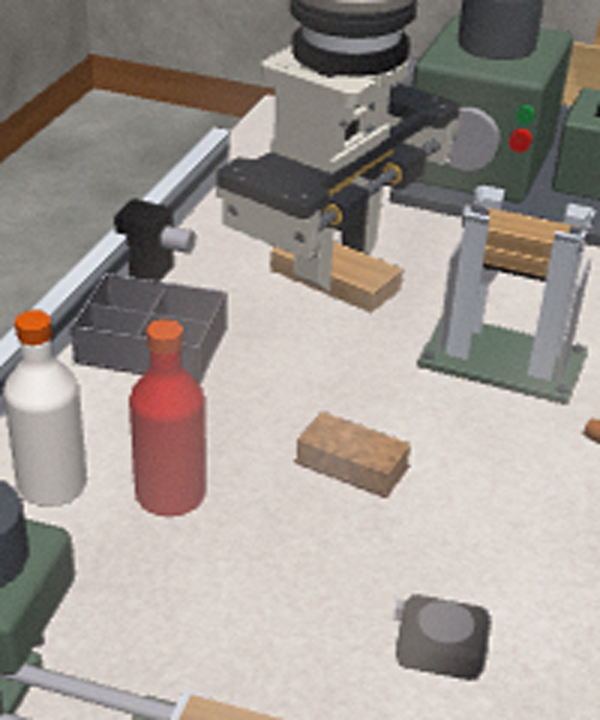

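```bash
python3 -m crank '{"xyz":[[0,0,0],[0,0,0],[1.1,0,3.8],[1.3,0,4.2],[1.3,0,4.2],[1.3,0,4.2],[1.3,0,4.2],[1.3,0,4.2],[1.1,0,3.7],[0,1.5,0],[0,1.5,0],[0,1.4,0],[0,0,0],[0,0,0]],"roll":[-7.2,-7.2,0,0,0,0,0,0,0,0,0,0,0,0]}';  python3 - <<'E'
from h import *
to(.4975,-.2956,.1645,-0.4)
crop("side",360,60,480,210,5,"ah.png")
E
```

```text
time: 44.95
tool_pos: [0.4973, -0.2947, 0.2]
tool_rot: [-1.572, -0.002, 3.134]
contact_force: [0.4, -0.4, -1.3]
opening: 0.0394
t 45.0 pos [ 0.4973 -0.2947  0.2   ] yaw 179.59 | ROLL -0.01  SHIFT x -0.02 y 3.55 z 0.09
```

View pics/ah.png

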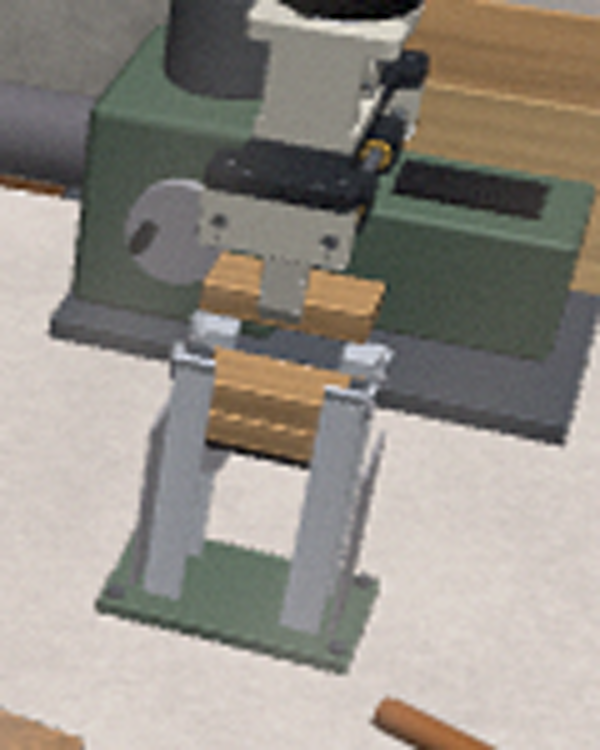

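```bash
python3 -m crank '{"xyz":[[0.06,1.2,0.06],[0,1,0],[0,0.4,0],[0,0.4,0],[0,0.4,0],[0,0.2,0],[0,0,0],[0,0,0]],"roll":[0,0,0,0,0,0,0,0]}'; python3 -m crank '{"xyz":[[0,0.4,0],[0,0.4,0],[0,0.4,0],[0,0.4,0],[0,0.4,0],[0,0,0]],"roll":[0,0,0,0,0,0]}';python3 -m crank '{"xyz":[[0,0.4,0],[0,0.4,0],[0,0.4,0],[0,0.4,0],[0,0.4,0],[0,0,0],[0,0,0]],"roll":[0,0,0,0,0,0,0]}';  python3 - <<'E'
from h import *
to(.4967,-.2956,.1195,-0.4)
crop("side",360,60,480,210,5,"ai.png")
E
```

```text
time: 45.8
tool_pos: [0.4972, -0.2958, 0.1653]
tool_rot: [-1.57, 0.0, 3.134]
contact_force: [1.5, 0.1, -0.3]
opening: 0.0399
time: 46.4
tool_pos: [0.4976, -0.2963, 0.1458]
tool_rot: [-1.569, 0.002, 3.134]
contact_force: [-0.7, -0.8, 5.2]
opening: 0.0397
time: 47.1
tool_pos: [0.4976, -0.2963, 0.1261]
tool_rot: [-1.569, 0.002, 3.134]
contact_force: [-0.7, -0.1, 6.9]
opening: 0.0396
t 47.1 pos [ 0.4976 -0.2963  0.1261] yaw 179.59 | ROLL -0.01  SHIFT x 0.09 y 0.66 z -0.07
```

View pics/ai.png

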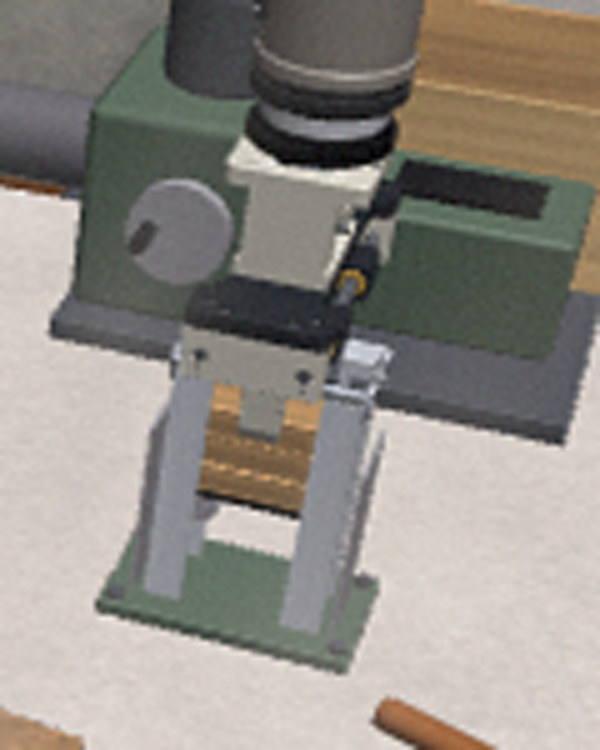

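Pressing the last 7.5 mm, releasing, and retracting well away from the magazine.

```bash
python3 -m crank '{"xyz":[[0,0.3,0],[0,0.3,0],[0,0.15,0],[0,0,0],[0,0,0],[0,0,0]],"roll":[0,0,0,0,0,0]}';python3 -m crank '{"xyz":[[0,0,0],[0,0,0],[0,0,0],[0,0,0],[0,-1,0],[0,-3,0],[0,-4,0],[0,-4,0],[0,0,0],[3,0,-4],[3,0,-4],[3,0,-4],[1,0,-4],[0,0,-3],[0,0,0],[0,0,0],[0,0,0]],"roll":[0,0,0,0,0,0,0,0,0,0,0,0,0,0,0,0,0]}' -0.087;  python3 - <<'E'
from h import *
crop("side",160,60,480,380,2,"aj.png");crop("top",195,120,465,290,2.9,"ak.png");crop("side",360,60,480,210,5,"al.png");crop("top",400,195,460,270,8,"am.png")
to(.4967,-.2956,.1195,-0.4)
E
```

```text
time: 47.75
tool_pos: [0.4976, -0.2963, 0.1187]
tool_rot: [-1.569, 0.002, 3.134]
contact_force: [-1.3, -0.8, 7.4]
opening: 0.0397
time: 49.45
tool_pos: [0.3988, -0.1057, 0.2377]
tool_rot: [-1.57, 0.0, 3.134]
contact_force: [0.1, -1.0, 0.0]
opening: 0.05
t 49.6 pos [ 0.3986 -0.1057  0.2374] yaw 179.52 | ROLL -0.08  SHIFT x -9.95 y 11.79 z 18.92
```

View pics/aj.png

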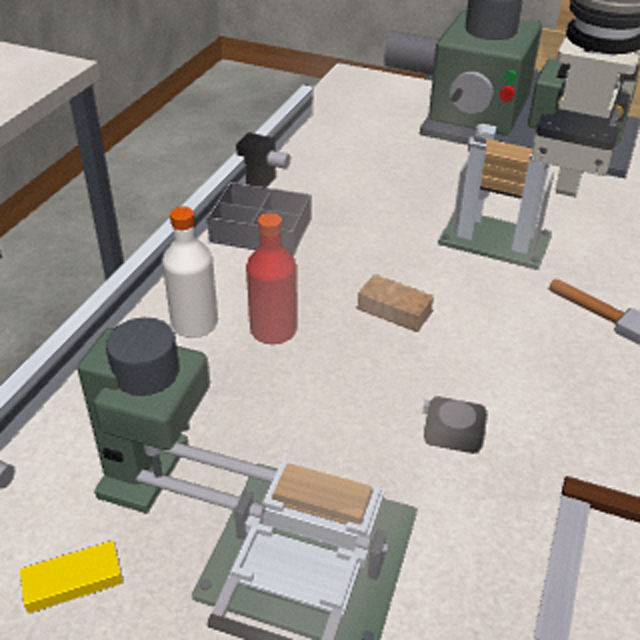

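View pics/ak.png

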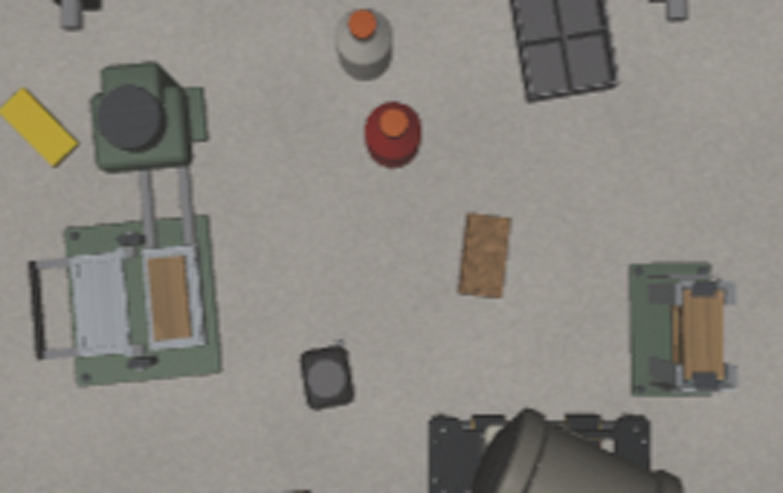

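View pics/al.png

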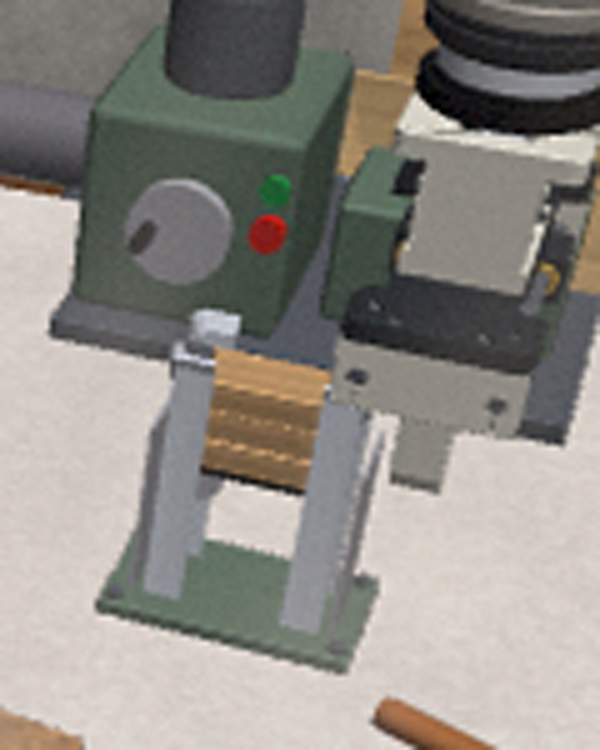

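View pics/am.png

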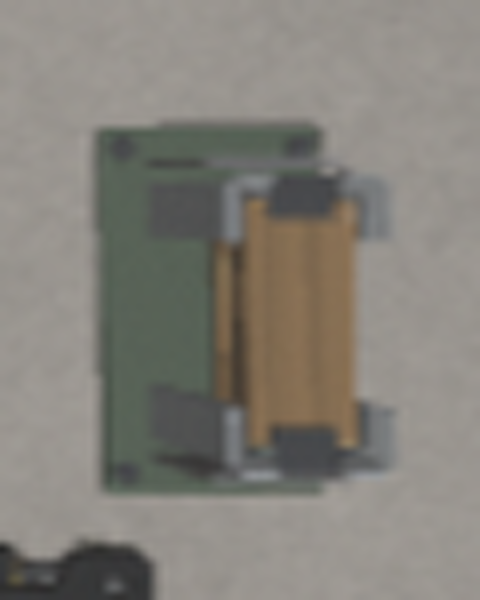

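Both dogs lie over the ends of the top blank at (303,197) and (306,450), and the three blanks are stacked flat. I'll make one last full-frame check for any missed blank.

```bash
python3 - <<'E'
from h import *
crop("top",0,0,640,400,1.2,"an.png")
E
```

```text
(no output)
```

View pics/an.png

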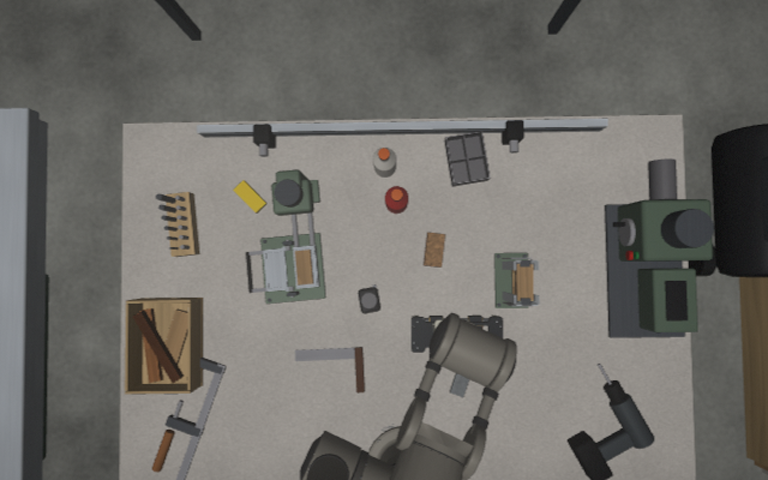

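No blank is left on the bench, and both bottles are standing. Handing in.

```bash
python3 -c "
from cell import robot
print(robot.hand_in())"
```

```text
the job is handed in; nothing more can be done
None
```

The bench is ready for its next cycle, and I handed the job in at about 50 s of the 210 s allowed. The hand-in gives no verdict.

- **Pull:** I seated it groove-up in the plate and released it. I then swung the plate over until it met its stop, at about 19 N, and folded it back open. The last pictures show the pull lying flat and groove-down in the nest, with the plate open.
- **Blanks:** Three were on the bench, and all three are in the magazine. One had been knocked a few centimetres aside during the run, so I measured it again before picking it up. After the third blank, the pictures show all three stacked flat with both dogs over the ends of the top one. The highest push force I read, at the stops between moves, was about 7.5 N.
- **Other items:** The glue bottle and the red look-alike are standing, and the cork, tape and yellow piece were left alone. The final full picture shows no blank left on the bench.

One small disagreement came up: the plate bar was 1–2 mm further out than the camera measurement, which is within the stated calibration. No check failed.

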